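# Empty the insert bin of oddments into the scrap canister

### The arm

A 6-joint arm with a two-finger parallel gripper is mounted at the origin on the work surface. World frame = base frame: x ahead of the robot, y to its left, z up, the work surface at z = 0. Lengths are in m, angles in rad, forces in N, time in s.
With the tool pointing down it reaches from about 0.35 to 0.775 m from the base axis. Payload 5.5 kg.
Tool frame: the origin (TCP) lies at the very end of the fingers, on their centre line; the grasp point (between the pads) lies 19 mm behind it; x points along the fingers, y is the direction in which the jaws open and shut, and the axes are right-handed (so a half turn about x gives the same grasp; the last joint's range is limited). The gripper opens to 85 mm and grips with 20 to 120 N. Pads are 22 mm wide; open, the fingers measure 114 mm over their backs; the gripper's body (76 mm by 85 mm) begins 54 mm behind the grasp point. The pads swing forward as they close: fully open they stand 13 mm farther back than shut.
Start: joints at [-1.438, 0.313, 0.046, 1.304, 0, 1.431], TCP at [0.155, -0.554, 0.231] pointing down, gripper open.
Joint ranges: [-2.76, 2.76], [-0.86, 1.69], [-1.03, 1.26], [-2.2, 2.34], [-1.47, 1.5], [-3.14, 3.14]. Speed limits (rad/s): [2.57, 2.57, 3.14, 3.14, 3.14, 3.14].

### API

Orientations are given as a unit quaternion [w, x, y, z].
In Python, from workcell import env gives the robot as it stands.
- The arm moves only by the tool servo_tool, never from a script. Its argument "increments" is a list of rows, each an object with "offset": the shift along the tool's x, y, z in cm, a list of three; "yaw": the turn about the tool's x in degrees. In form: [{"offset": [x, y, z], "yaw": yaw}, ...]. A call has exactly 8 rows; each row is the pose to reach, as a shift and turn from the pose commanded when the call began, along the tool's axes at that moment; what a row does not reach only later rows make up. A row lasts 1/10 s, in which the tool goes at most 50 mm and 8.59 degrees, less where a joint would pass 70% of its speed; a pose out of reach is approached as far as the arm can. A call with a gripper value outside its range is refused whole. "claw" is the opening, from 0 (shut) to 1 (fully open), set as the call begins (left out, the last holds). The fingers move at their own pace and stop on an object; "force" is the grip in N (left out, the last holds). Time passes only in rows, so rows that repeat a pose let the fingers close, or fill a call up. It gives the time, the measured TCP pose, the force and the opening at its end, in the units of the state.
- env.get_state(): the state, without advancing time (a new reading comes with each control period).
- env.read_camera(name): name is "scene" or "top" or "wrist"; returns (picture, depth): 384x512x3 uint8, red, green, blue; 384x512 float32, m along the optical axis (not along the pixel's ray), 0 where there is no reading.
- env.camera_model(name): a dict with "vertical_fov" (degrees; the focal length in pixels is half the picture's height over the tangent of half this angle, whatever the lens; pixels are square), "cx", "cy" (the principal point, pixels), "world_from_camera" (4x4, takes a point from camera to world coordinates). Camera axes: x right, y up, looking along -z (the intrinsics and any distortion apply to the point x, -y, -z); pixel columns grow to the right and rows downward; lengths in m; the calibration is good to about 2 mm. A picture is of the moment at which its call begins: read the wrist's pose just before it. camera_model takes no time and is no camera call; for the wrist camera it gives the pose at the moment of the call.
- env.hand_in(): hands the job in, once; it reports no verdict.
The state is a dict: "clock": time; "joint_pos": joint angles; "qvel": joint speeds; "tau": joint torques, N m; "tcp_pos": TCP position; "orientation": TCP orientation; "wrist_force": force on the tool from outside, world axes, zero at the start; "ft_torque": the same for the moment, N m; "finger_gap": finger opening in m.
Only numpy, scipy, OpenCV 4.12 (cv2) and the standard library are available. Lean on these libraries where they do the work, as an engineer would, in place of code of your own. Each camera call takes 0.05 s, during which the arm holds its last target.

### The job

One bin of the organiser holds only three loose oddments: the hex nut, the brass valve stem and the copper ferrule. Lift that bin straight up out of the organiser frame, tip it over the funnel so that all three drop into the scrap canister, then put the empty bin back in its own place, the same way round and fully home. Leave the frame, the other two bins, the canister with its funnel and the other things on the table where they stand.

Things in the scene. Friction and masses are not known exactly. Their poses are not given: they have to be found in the camera images.
- bin_center (a point): Centre, half-way up, of the bin to empty: plain blue plastic hopper-front insert bin, 92 (x) x 60 (y) x 80 mm (z), walls 3 mm, about 0.1 kg. Its +x points to the tall back, -x to the low front, +z up through the open top. It starts in any of the frame's 3 cells, front towards the frame's -x. The lowest 14 mm of its outside taper in 3 mm a side as a lead-in.
- bin_grip (a point): Point midway between the same bin's two flat side walls (outsides at y = +-30 mm of it, so 60 mm to grip across y), 20 mm below their top edge: 16 mm behind (+x) and 20 mm above bin_center; same axes. The side walls stand at full height (80 mm) from 26 mm in front of this point to the back wall, 30 mm behind it. It is 27 mm above the frame's top edge when the bin is home.
- bin_lip (a point): Middle of the top edge of the same bin's front lip (34 mm high), its pouring edge: 46 mm in front (-x) of and 6 mm below bin_center; same axes. The side walls slope down to it. Inside, a 34 degree ramp rises from the floor to this lip, so pieces slide out over it once the bin is tipped front-down: they start at about 50 to 70 degrees and have all left by 80.
- rack: Organiser frame of bare sheet metal, loose, 1.3 kg, 297 (x) x 69 (y) x 36 mm high, foot flanges 105 mm wide. Origin: centre of its underside, z up. 3 open cells in a row, centres at x = -98, 0, +98 mm, each 95 x 63 mm (1.5 mm clearance a side), floor 3 mm thick. A bin is home with its centre 43 mm above the origin and clear when raised 33 mm. Bins stand 6 mm apart; their y sides are free above the frame.
- boltbin_center (a point): Another bin of the same shape, full of small bolts, in another cell; its centre, half-way up. Leave it alone.
- washerbin_center (a point): Another bin of the same shape, full of washers, in the remaining cell; its centre, half-way up. Leave it alone.
- funnel_rim (a point): Centre of the upper rim of the galvanized funnel, 204 mm above the table, z up. The funnel is fixed in the mouth of a round steel canister (110 mm across, 150 mm high; 1.4 kg, loose on the table). Its mouth is 190 mm wide inside; the cone slopes at 50 degrees to a neck 62 mm wide, which ends 109 mm below the rim inside the canister.
- nut_center (a point): Chrome hex nut, 21 mm across flats, 11 mm thick, 26 g; its centre. At the start it lies loose on the floor of the bin to empty.
- stem_center (a point): Brass valve stem, 40 mm long (its y), 14 mm thick, 34 g; its centre. At the start it lies in the bin to empty, beside its back wall.
- ferrule_center (a point): Tarnished copper ferrule, a ring of 18 mm outside diameter, 9 mm high, 12 g; its centre. At the start it lies loose on the floor of the bin to empty.
- scoop: Bystander: yellow plastic parts scoop, 220 mm long (its x, handle to -x), 70 mm wide, 38 mm high, on the table; origin on its underside. Leave it alone.
- wrench: Bystander: steel wrench lying on the table; origin in the middle of its underside. Leave it alone.
- spraycan: Bystander: plain white can, 54 mm in diameter, 150 mm high, standing on the table; origin at the centre of its underside. Leave it alone.
Mind the look-alikes: they are no part of the job. What is shaped like the part that bears bin_center but brown or red is not meant. Several things look just like the part that bears funnel_rim: the one meant starts nearest to the robot's base.

How it is judged:
On the way, in this order (a step that is already met when the one before it is completed fails the run):
1. the bin is raised clear of the frame, upright, with the three pieces still in it (z of bin_center in the frame of rack above 0.078 m and angle between bin_center's own z axis and vertical below 0.3 rad and distance between each of nut_center, stem_center, ferrule_center and bin_center below 0.065 m), for 0.1 s.
2. the bin is tipped above the funnel (angle between bin_center's own z axis and vertical above 0.6 rad and horizontal distance between bin_lip and funnel_rim below 0.11 m and height (world z) of bin_lip above 0.16 m), for 0.05 s.
3. the nut, the stem and the ferrule are in the canister (horizontal distance between each of nut_center, stem_center, ferrule_center and funnel_rim below 0.053 m and height (world z) of each of nut_center, stem_center, ferrule_center below 0.09 m), for 0.2 s.
At the end, for the whole second after the job is handed in: The nut, stem and ferrule lie in the canister; the bin is back in its own cell, same way round, within 20 mm of its start, upright within 0.06 rad and within 4 mm of home; frame and other bins within 20 mm, canister, scoop, wrench and can within 30 mm of where they stood (all of step 3 and distance of each of bin_lip, bin_center, rack, boltbin_center, washerbin_center from where it was at the start of the episode below 0.02 m and z of bin_center in the frame of rack below 0.047 m and angle between bin_center's own z axis and vertical below 0.06 rad and distance of each of funnel_rim, scoop, wrench, spraycan from where it was at the start of the episode below 0.03 m); the robot touches nothing.
It fails at once if the bin is tilted more than 15 degrees while still in the frame (angle between bin_center's own z axis and vertical above 0.26 rad and z of bin_center in the frame of rack below 0.07 m and horizontal distance between bin_center and rack below 0.13 m).
It fails at once if another bin is disturbed by more than 20 mm (distance of any of boltbin_center, washerbin_center from where it was at the start of the episode above 0.02 m).
It fails at once if the frame is shifted by more than 20 mm (distance of rack from where it was at the start of the episode above 0.02 m).
It fails at once if the canister with its funnel is knocked by more than 30 mm (distance of funnel_rim from where it was at the start of the episode above 0.03 m).
It fails at once if the scoop, the wrench or the can is shifted by more than 30 mm (distance of any of scoop, wrench, spraycan from where it was at the start of the episode above 0.03 m).
It also fails if it takes over 64 s, if anything falls off the work surface, if the arm or the gripper's body presses on something with over 40 N, if the wrist force passes 120 N, or if a joint passes its speed limit or range.

## Working session

There is one attempt and no reset: what is moved stays moved. The work goes in short steps, Python scripts to look and compute and a tool call to move; the robot and the scene stay as the last step left them, time stands still between calls to the robot, and variables do not carry over. Pictures are saved under pics/ and viewed, and the job is handed in when it is done.

Besides the shell and the picture viewer there is one more tool, called after "Request:" as name([rows], argument=value, ...), one row to a line, values as JSON. servo_tool: Moves the arm, as the interface text tells. Its arguments: {"type":"object","properties":{"increments":{"type":"array","items":{"type":"object","properties":{"offset":{"type":"array","items":{"type":"number"}},"yaw":{"type":"number"}}}},"claw":{"type":"number"},"force":{"type":"number"}},"required":["increments"]}

```bash
ls; mkdir -p pics
python3 - <<'E'
from workcell import env
import cv2, numpy as np
print(env.get_state())
for n in ["scene","top"]:
    p,d=env.read_camera(n); cv2.imwrite(f"pics/{n}0.png",p[...,::-1]); np.savez(f"{n}0.npz",p=p,d=d,**{k:v for k,v in env.camera_model(n).items()})
    print(n,env.camera_model(n))
E
```

```text
pics
{'clock': 0.0, 'joint_pos': array([-1.43759656e+00,  3.13968043e-01,  4.49537847e-02,  1.30360577e+00,
       -1.96112990e-07,  1.43119004e+00]), 'qvel': array([ 0.00043128, -0.00082952,  0.00048781, -0.0007655 ,  0.00129655,
       -0.00030318]), 'tau': array([ 2.59586750e-04, -4.80629575e+01,  2.98531634e+01,  1.95407082e-02,
       -1.57505142e-04,  9.40271093e-06]), 'tcp_pos': array([ 0.15484166, -0.553213  ,  0.23041699]), 'orientation': array([ 0.09550788,  0.70054054,  0.09679743, -0.70053655]), 'wrist_force': array([-0.18170007, -0.73528621, -0.52733898]), 'ft_torque': array([-0.00943407, -0.03324755,  0.01631238]), 'finger_gap': 0.08496497785177033}
scene {'vertical_fov': 54.64457201176907, 'cx': 249.65160159132245, 'cy': 196.4527217045933, 'world_from_camera': array([[-0.5815714 , -0.67170814,  0.45889312,  1.17036103],
       [ 0.81341242, -0.48821337,  0.31624031,  0.29644995],
       [ 0.01161656,  0.55718568,  0.83030667,  1.18842532],
       [ 0.        ,  0.        ,  0.        ,  1.        ]])}
top {'vertical_fov': 52.1248376163429, 'cx': 252.78577405970356, 'cy': 191.20578819418975, 'world_from_camera': array([[ 0.05453678,  0.97420256, -0.21898656,  0.33807428],
       [-0.99851065,  0.05353655, -0.01050343, -0.1166545 ],
       [ 0.00149131,  0.21923323,  0.97567134,  1.34203296],
       [ 0.        ,  0.        ,  0.        ,  1.        ]])}
```

View pics/scene0.png

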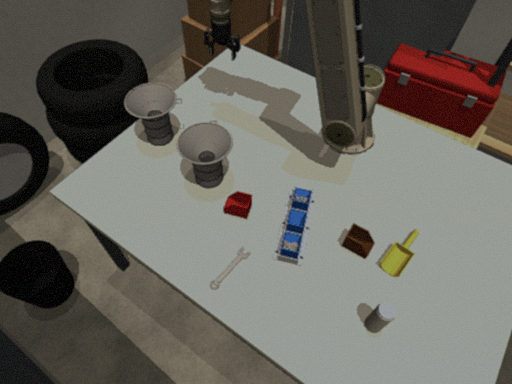

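View pics/top0.png

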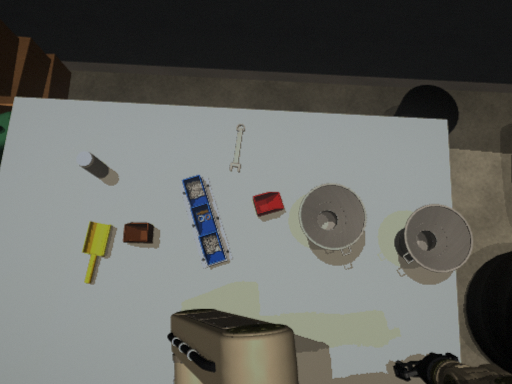

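The top picture shows the rack with three blue bins at about (207,221), and funnels at (332,217) and (438,238). A loose red bin is at (268,203) and a brown one at (138,233). I'll enlarge the rack and measure.

```bash
cat > h.py <<'E'
import numpy as np, cv2
def load(n):
    z=np.load(n+".npz"); return z
def cloud(z):
    d=z['d']; H,W=d.shape; f=H/2/np.tan(np.radians(float(z['vertical_fov']))/2)
    v,u=np.mgrid[:H,:W]
    X=np.stack([(u-float(z['cx']))/f*d,-(v-float(z['cy']))/f*d,-d],-1)
    T=z['world_from_camera']; P=X@T[:3,:3].T+T[:3,3]; P[d==0]=np.nan; return P
def proj(z,p):
    T=np.linalg.inv(z['world_from_camera']); c=np.asarray(p)@T[:3,:3].T+T[:3,3]
    H=z['d'].shape[0]; f=H/2/np.tan(np.radians(float(z['vertical_fov']))/2)
    return np.stack([float(z['cx'])+f*c[...,0]/-c[...,2], float(z['cy'])-f*c[...,1]/-c[...,2]],-1)
E
python3 - <<'E'
from h import *
t=load("top0");s=load("scene0")
a=cv2.resize(t['p'][165:275,165:300,::-1],None,fx=5,fy=5,interpolation=cv2.INTER_CUBIC);cv2.imwrite("pics/rackt.png",a)
b=cv2.resize(s['p'][180:270,260:330,::-1],None,fx=6,fy=6,interpolation=cv2.INTER_CUBIC);cv2.imwrite("pics/racks.png",b)
for z in (t,s):
    P=cloud(z); Z=P[...,2]
    ok=(P[...,0]>0)&(P[...,0]<1.1)&(abs(P[...,1])<1)
    # table
    print("table med",np.nanmedian(Z[ok&(abs(Z)<.02)]))
    m=ok&(Z>.195)&(Z<.212)
    n,l,st,c=cv2.connectedComponentsWithStats(m.astype(np.uint8))
    for i in range(1,n):
        if st[i,4]>40:
            q=P[l==i]; xy=q[:,:2]; A=np.c_[2*xy,np.ones(len(xy))]; r=np.linalg.lstsq(A,(xy**2).sum(1),rcond=None)[0]
            print("comp",c[i],st[i,4],"circ",r[:2],np.sqrt(r[2]+r[:2]@r[:2]),"z",q[:,2].min(),q[:,2].max(), "dist",np.hypot(*r[:2]))
E
```

```text
table med -0.00013165125467962113
comp [333.58270677 216.87844612] 798 circ [ 0.53127154 -0.34065535] 0.09437805039751242 z 0.19502021102904066 0.20844224254863897 dist 0.6311065858407151
comp [439.85489722 238.33252721] 827 circ [ 0.48500726 -0.64526006] 0.0947579657993903 z 0.19503984268836416 0.21001256627657883 dist 0.8072128456384797
table med 0.0007248634504967155
comp [149.98345154  97.27895981] 423 circ [ 0.48719525 -0.64675499] 0.09472262216296738 z 0.19500710255164622 0.21166541197394062 dist 0.8097229332407492
comp [203.85654886 139.50727651] 481 circ [ 0.53329375 -0.34201281] 0.09453842843769528 z 0.1950096080131386 0.20970237823731364 dist 0.6335416272264426
comp [337.24742268 140.10309278] 97 circ [0.14073343 0.01832249] 0.11133641409429038 z 0.19506734997899344 0.2119575605887728 dist 0.1419211449427502
```

View pics/rackt.png

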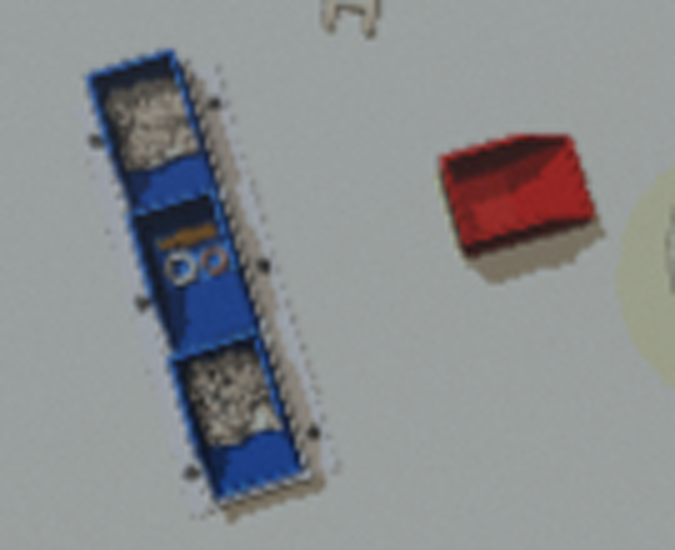

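View pics/racks.png

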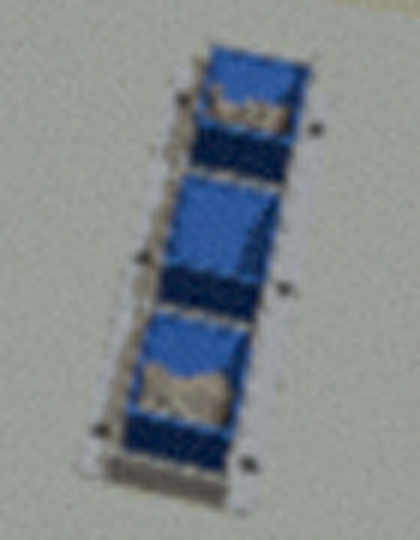

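The middle blue bin, top (205,221), holds a brass rod and two rings, so it is the target. The other two blue bins are full, and the red and brown ones are loose look-alikes. The nearer funnel is at top (332,217): it lies 0.632 m from the base, the other 0.81 m. Next I'll fit the bin pose.

Run:
```python
from h import *
for n in ("top0","scene0"):
    z=load(n);P=cloud(z);p=z['p'].astype(int)
    blue=(p[...,2]>p[...,0]+40)
    m=(P[...,2]>0.03)&(P[...,2]<.1)&(P[...,0]>.35)&(P[...,0]<.75)&(abs(P[...,1])<.2)
    n_,l,st,c=cv2.connectedComponentsWithStats(m.astype(np.uint8))
    for i in range(1,n_):
        if st[i,4]>30:
            q=P[l==i]; print(n,c[i],st[i],cv2.minAreaRect(q[:,:2].astype(np.float32)*1000),"zmax",np.percentile(q[:,2],[50,98]))
    hi=m&blue&(P[...,2]>.074)
    q=P[hi];print(len(q),cv2.minAreaRect(q[:,:2].astype(np.float32)*1000), np.nanmax(q[:,2]))
```

```text
top0 [203.34624697 218.95964487] [ 182  175   45   92 1239] ((522.962646484375, 56.007652282714844), (298.3677673339844, 70.46422576904297), 20.62250518798828) zmax [0.03953807 0.08750303]
top0 [265.81278539 202.47488584] [253 192  28  24 219] ((591.122802734375, -155.35020446777344), (61.51398849487305, 93.64881134033203), 18.62749671936035) zmax [0.05971593 0.08509841]
191 ((536.4979858398438, 61.111915588378906), (259.19390869140625, 60.900211334228516), 20.83915901184082) 0.09277723508081648
scene0 [295.0298913  225.12228261] [ 278  186   35   75 1104] ((521.7088623046875, 52.862674713134766), (299.9600830078125, 70.10807800292969), 20.894460678100586) zmax [0.04054295 0.08778226]
scene0 [239.30263158 203.2       ] [223 191  29  25 380] ((591.4869384765625, -158.3795166015625), (64.91800689697266, 94.07791137695312), 18.79271697998047) zmax [0.05639083 0.0844167 ]
197 ((541.0252075195312, 60.67555236816406), (250.10443115234375, 59.803958892822266), 20.74327278137207) 0.09087689296641233
```

The bin needs to be tipped 80°, but the moves only allow yaw about a vertical tool axis. So either the arm tilts the tool when the commanded pose is out of reach, or the bin has to be pivoted between the pads. I'll test the reach-limit behaviour first, straight up in free air.

Request:
servo_tool([
  {"offset": [-5,0,0],"yaw": 0},
  {"offset": [-10,0,0],"yaw": 0},
  {"offset": [-15,0,0],"yaw": 0},
  {"offset": [-20,0,0],"yaw": 0},
  {"offset": [-25,0,0],"yaw": 0},
  {"offset": [-30,0,0],"yaw": 0},
  {"offset": [-35,0,0],"yaw": 0},
  {"offset": [-40,0,0],"yaw": 0},
], claw=1)

```text
clock: 0.9
tcp_pos: [0.1379, -0.4966, 0.5658]
orientation: [0.092, 0.702, 0.099, -0.699]
wrist_force: [-0.6, -0.1, 0.0]
finger_gap: 0.0852
```

Request:
servo_tool([
  {"offset": [-5,0,0],"yaw": 0},
  {"offset": [-10,0,0],"yaw": 0},
  {"offset": [-15,0,0],"yaw": 0},
  {"offset": [-20,0,0],"yaw": 0},
  {"offset": [-25,0,0],"yaw": 0},
  {"offset": [-30,0,0],"yaw": 0},
  {"offset": [-35,0,0],"yaw": 0},
  {"offset": [-40,0,0],"yaw": 0},
])

```text
clock: 1.7
tcp_pos: [0.1313, -0.473, 0.6]
orientation: [0.116, 0.702, 0.076, -0.699]
wrist_force: [-0.2, -0.8, 1.2]
finger_gap: 0.0852
```

```bash
python3 -c "
from workcell import env
s=env.get_state()
for k in s: print(k,s[k])"
```

```text
clock 1.7
joint_pos [-1.46716566  0.44120238  1.26360789  2.33695185  0.0055014   1.40191039]
qvel [-0.00264851 -0.01122434  0.00191409  0.00040096 -0.00076158 -0.0026523 ]
tau [ 1.57036597e-02 -4.30402279e+01  1.79011989e+01 -5.50626554e-01
  1.86116545e-02  2.96976199e-03]
tcp_pos [ 0.13129025 -0.47304612  0.59995823]
orientation [ 0.11600467  0.70156017  0.07612963 -0.69897105]
wrist_force [-0.15358772 -0.77745968  1.23522308]
ft_torque [0.03667596 0.03726038 0.04280942]
finger_gap 0.08520891413807777
```

Request:
servo_tool([
  {"offset": [5,0,0],"yaw": 0},
  {"offset": [5,0,0],"yaw": 0},
  {"offset": [5,0,0],"yaw": 0},
  {"offset": [5,0,0],"yaw": 0},
  {"offset": [5,0,0],"yaw": 0},
  {"offset": [5,0,0],"yaw": 0},
  {"offset": [5,0,0],"yaw": 0},
  {"offset": [5,0,0],"yaw": 0},
])

```text
clock: 2.5
tcp_pos: [0.1319, -0.4764, 0.5516]
orientation: [0.117, 0.701, 0.075, -0.699]
wrist_force: [1.1, 0.1, -0.6]
finger_gap: 0.0853
```

```bash
python3 -c "
from workcell import env
s=env.get_state()
for k in s: print(k,s[k])"
```

```text
clock 2.5
joint_pos [-1.46664099  0.27098114  0.81263525  2.05213957  0.00546727  1.40252795]
qvel [-0.00058877 -0.00016618 -0.02732531 -0.00547698 -0.00142623 -0.00192862]
tau [ 2.17937183e-02 -4.01622534e+01  2.43542933e+01 -5.53116314e-01
  1.84016058e-02 -1.82474400e-05]
tcp_pos [ 0.13188958 -0.47643498  0.55164546]
orientation [ 0.11740327  0.70147595  0.07466172 -0.6989804 ]
wrist_force [ 1.12635555  0.13022491 -0.58924731]
ft_torque [ 0.01863598  0.0314387  -0.01592047]
finger_gap 0.08528731019442211
```

Useful result: past its reach limit the arm tilted the tool by about 3°, the tilt persisted, and the command did not wind up. That suggests a reversible way to pour. I'd grasp the bin with the tool pitched about 42° towards the bin's front, then yaw 180° about the tilted tool axis, which tips the bin front-down by about 84°. I need an inward tilt for that, so I'll test the inner reach limit and collect kinematics data.

```bash
cat >> h.py <<'E'
from scipy.spatial.transform import Rotation as Rn
import json,os
def R(q): return Rn.from_quat([q[1],q[2],q[3],q[0]]).as_matrix()
def st(verbose=True):
    from workcell import env
    s=env.get_state(); r=R(s['orientation'])
    with open('log.jsonl','a') as f: f.write(json.dumps({k:np.asarray(v).tolist() for k,v in s.items()})+"\n")
    if verbose:
        t=r[:,0]; print("t",round(float(s['clock']),2),"q",s['joint_pos'].round(3),"p",s['tcp_pos'].round(4),"F",s['wrist_force'].round(1),"gap",round(float(s['finger_gap']),4))
        print("x",r[:,0].round(3),"y",r[:,1].round(3),"z",r[:,2].round(3),"tilt",round(np.degrees(np.arccos(-t[2])),2),"az",round(np.degrees(np.arctan2(t[1],t[0])),1))
    return s,r
E
python3 -c "
from h import *
s,r=st()
p=s['tcp_pos']
tgt=np.array([.09,-.325,.30]); print((r.T@(tgt-p)*100).round(1))
"
```

```text
t 2.5 q [-1.467  0.271  0.813  2.052  0.005  1.403] p [ 0.1319 -0.4764  0.5516] F [ 1.1  0.1 -0.6] gap 0.0853
x [ 0.012 -0.059 -0.998] y [ 0.269 -0.961  0.06 ] z [-0.963 -0.269  0.005] tilt 3.47 az -78.8
[ 24.2 -17.2  -0.2]
```

Request:
servo_tool([
  {"offset": [3,-2.2,0],"yaw": 0},
  {"offset": [6,-4.4,0],"yaw": 0},
  {"offset": [9,-6.6,0],"yaw": 0},
  {"offset": [12,-8.8,0],"yaw": 0},
  {"offset": [15,-11,0],"yaw": 0},
  {"offset": [18,-13.2,0],"yaw": 0},
  {"offset": [21,-15.4,0],"yaw": 0},
  {"offset": [24,-17.2,0],"yaw": 0},
])

```text
clock: 3.3
tcp_pos: [0.0881, -0.3231, 0.3005]
orientation: [0.117, 0.701, 0.075, -0.699]
wrist_force: [0.3, -0.5, -0.0]
finger_gap: 0.0852
```

```bash
python3 -c "
from h import *
st()"
```

```text
t 3.3 q [-1.556 -0.222 -0.354  1.382  0.01   1.314] p [ 0.0881 -0.3231  0.3005] F [ 0.3 -0.5 -0. ] gap 0.0852
x [ 0.011 -0.058 -0.998] y [ 0.269 -0.961  0.059] z [-0.963 -0.269  0.005] tilt 3.37 az -78.8
```

```bash
cat > fk.py <<'E'
from h import *
from scipy.optimize import least_squares
D=[([-1.43759656,.313968,.04495,1.30360577,0,1.43119],[.15484,-.553213,.230417]),([-1.46716566,.44120238,1.26360789,2.33695185,.0055,1.4019],[.13129,-.473046,.599958])]
if os.path.exists('log.jsonl'):
    for l in open('log.jsonl'):
        s=json.loads(l)
        if max(abs(np.array(s['qvel'])))<.1: D.append((s['joint_pos'],s['tcp_pos']))
def fk2(q,P):
    a,h,A,B,C,Dd,L=P
    j2,j3,j4=q[1:4]; e=j2-j3; f=e+j4
    u=a+A*np.sin(j2)+B*np.cos(j2)+C*np.cos(e)-Dd*np.sin(e)+L*np.cos(f)
    z=h+A*np.cos(j2)-B*np.sin(j2)-C*np.sin(e)-Dd*np.cos(e)-L*np.sin(f)
    return np.array([u,z])
def res(P,reg=1e-3):
    o=[]
    for q,p in D:
        u=p[0]*np.cos(q[0])+p[1]*np.sin(q[0]); o+=list((fk2(q,P)-[u,p[2]])*1)
    o+=list(reg*(np.array(P)-P0)); return np.array(o)
P0=np.array([0,.15,.35,0,.35,0,.25])
if __name__=="__main__":
    r=least_squares(res,P0); print(r.x.round(4)); print((res(r.x)[:-7]*1e3).round(2))
    for q,p in D: print("lat",round(-p[0]*np.sin(q[0])+p[1]*np.cos(q[0]),4))
E
python3 fk.py
```

```text
[-0.0063  0.0988  0.5024  0.0168  0.4076 -0.0438  0.2749]
[-0.  0. -0.  0.  0. -0.]
lat 0.08
lat 0.0817
lat 0.0816
```

Request:
servo_tool([
  {"offset": [0,-3,0],"yaw": 0},
  {"offset": [0,-6,0],"yaw": 0},
  {"offset": [0,-9,0],"yaw": 0},
  {"offset": [0,-12,0],"yaw": 0},
  {"offset": [0,-15,0],"yaw": 0},
  {"offset": [0,-18,0],"yaw": 0},
  {"offset": [0,-18,0],"yaw": 0},
  {"offset": [0,-18,0],"yaw": 0},
])

```text
clock: 4.1
tcp_pos: [0.0394, -0.1514, 0.2915]
orientation: [0.116, 0.701, 0.074, -0.7]
wrist_force: [-0.4, -0.3, 0.0]
finger_gap: 0.0851
```

```bash
python3 -c "
from h import *
st()"; sed -i 's/<.1:/<.3:/' fk.py; python3 fk.py
```

```text
t 4.1 q [-1.922 -0.619 -0.569  1.568  0.03   0.951] p [ 0.0394 -0.1514  0.2915] F [-0.4 -0.3  0. ] gap 0.0851
x [ 0.01  -0.06  -0.998] y [ 0.266 -0.962  0.06 ] z [-0.964 -0.266  0.006] tilt 3.47 az -80.3
[-0.000e+00  2.305e-01  5.184e-01  2.000e-04  4.095e-01 -5.540e-02
  4.377e-01]
[ 0.   -0.    0.01  0.01 -0.02 -0.01  0.    0.  ]
lat 0.08
lat 0.0817
lat 0.0816
lat 0.089
```

Run:
```python
from h import *
for n in ("scene0","top0"):
    P=cloud(load(n))
    for x0 in np.arange(-1.2,.0,.2):
        row=[]
        for y0 in np.arange(-1,1,.2):
            m=(P[...,0]>=x0)&(P[...,0]<x0+.2)&(P[...,1]>=y0)&(P[...,1]<y0+.2)
            row.append(round(float(np.nanmax(P[...,2][m])),2) if m.any() else None)
        print(n,round(x0,1),row)
```

```text
scene0 -1.2 [-0.15, None, None, None, None, 0.11, None, None, None, None]
scene0 -1.0 [-0.06, None, None, None, None, 0.28, 0.11, 0.08, None, None]
scene0 -0.8 [0.02, None, None, None, None, 0.37, 0.13, 0.13, -0.17, None]
scene0 -0.6 [0.08, 0.15, 0.15, 0.28, 0.34, 0.39, 0.3, 0.28, -0.17, None]
scene0 -0.4 [None, 0.01, 0.01, 0.01, 0.05, 0.06, 0.01, 0.01, 0.01, None]
scene0 -0.2 [-0.0, 0.01, 0.01, 0.01, 0.31, 0.31, 0.01, 0.01, 0.01, None]
top0 -1.2 [None, None, None, None, None, None, None, None, None, None]
top0 -1.0 [None, None, None, None, None, None, None, None, None, None]
top0 -0.8 [None, None, None, None, None, None, None, None, None, None]
top0 -0.6 [None, None, None, None, None, None, None, None, None, None]
top0 -0.4 [None, None, None, None, None, None, None, None, None, None]
top0 -0.2 [None, None, None, None, None, None, 0.0, 0.01, 0.01, None]
```

Request:
servo_tool([
  {"offset": [-4,3,0],"yaw": 0},
  {"offset": [-8,6,1],"yaw": 0},
  {"offset": [-12,9,3],"yaw": 0},
  {"offset": [-16,10,6],"yaw": 0},
  {"offset": [-20,10,10],"yaw": 0},
  {"offset": [-24,10,14],"yaw": 0},
  {"offset": [-28,9,18],"yaw": 0},
  {"offset": [-31,8,22],"yaw": 0},
])

```text
clock: 4.9
tcp_pos: [-0.135, -0.2711, 0.5906]
orientation: [0.118, 0.701, 0.076, -0.699]
wrist_force: [-0.4, -1.2, 1.1]
finger_gap: 0.0856
```

```bash
cat >> h.py <<'E'
def to(tgt):
    s,r=st(); print("tool-axes cm",(r.T@(np.array(tgt)-s['tcp_pos'])*100).round(1))
E
python3 -c "
from h import *
to([-.41,-.267,.60])"; python3 fk.py
```

```text
t 4.9 q [-2.35  -0.06   0.549  2.147  0.048  0.517] p [-0.135  -0.2711  0.5906] F [-0.4 -1.2  1.1] gap 0.0856
x [ 0.011 -0.058 -0.998] y [ 0.272 -0.961  0.058] z [-0.962 -0.272  0.005] tilt 3.36 az -79.1
tool-axes cm [-1.3 -7.8 26.4]
[-0.000e+00  2.305e-01  5.184e-01  2.000e-04  4.095e-01 -5.540e-02
  4.377e-01]
[ 0.   -0.    0.01  0.01 -0.02 -0.01  0.    0.  ]
lat 0.08
lat 0.0817
lat 0.0816
lat 0.089
```

Request:
servo_tool([
  {"offset": [0,-1.5,5],"yaw": 0},
  {"offset": [0,-3,10],"yaw": 0},
  {"offset": [0,-4.5,15],"yaw": 0},
  {"offset": [0,-6,20],"yaw": 0},
  {"offset": [-1,-7,24],"yaw": 0},
  {"offset": [-2,-7.8,26],"yaw": 0},
  {"offset": [-2,-7.8,26],"yaw": 0},
  {"offset": [-2,-7.8,26],"yaw": 0},
])

```text
clock: 5.7
tcp_pos: [-0.4205, -0.2744, 0.5891]
orientation: [-0.118, -0.693, -0.074, 0.707]
wrist_force: [0.2, -1.1, 0.3]
finger_gap: 0.0856
```

```bash
python3 -c "
from h import *
st()"; python3 fk.py
```

```text
t 5.7 q [-2.756  0.464  1.263  2.336  0.055  0.113] p [-0.4205 -0.2744  0.5891] F [ 0.2 -1.1  0.3] gap 0.0856
x [-0.011 -0.063 -0.998] y [ 0.27  -0.961  0.058] z [-0.963 -0.269  0.028] tilt 3.68 az -99.8
[-1.000e-04  2.305e-01  5.184e-01  1.000e-04  4.096e-01 -5.540e-02
  4.376e-01]
[-0.01 -0.01 -0.02  0.18 -0.03  0.12  0.02 -0.02  0.05 -0.27]
lat 0.08
lat 0.0817
lat 0.0816
lat 0.089
lat 0.0964
```

Request:
servo_tool([
  {"offset": [-100,-30,-20],"yaw": 0},
  {"offset": [-100,-30,-20],"yaw": 0},
  {"offset": [-100,-30,-20],"yaw": 0},
  {"offset": [-100,-30,-20],"yaw": 0},
  {"offset": [-100,-30,-20],"yaw": 0},
  {"offset": [-100,-30,-20],"yaw": 0},
  {"offset": [-100,-30,-20],"yaw": 0},
  {"offset": [-100,-30,-20],"yaw": 0},
])

```text
clock: 6.5
tcp_pos: [-0.3946, -0.2591, 0.6272]
orientation: [-0.12, -0.664, -0.07, 0.735]
wrist_force: [0.3, 0.4, -0.5]
finger_gap: 0.0854
```

```bash
python3 -c "
from h import *
st()"; python3 fk.py
```

```text
t 6.5 q [-2.759  0.385  1.265  2.337  0.044  0.116] p [-0.3946 -0.2591  0.6272] F [ 0.3  0.4 -0.5] gap 0.0854
x [-0.089 -0.083 -0.993] y [ 0.269 -0.962  0.056] z [-0.959 -0.262  0.108] tilt 6.98 az -137.1
[-2.000e-04  2.325e-01  5.185e-01  1.000e-04  4.097e-01 -5.550e-02
  4.398e-01]
[-0.03 -0.02 -0.    0.2   0.01  0.15  0.01 -0.02  0.03 -0.25 -0.02 -0.07]
lat 0.08
lat 0.0817
lat 0.0816
lat 0.089
lat 0.0964
lat 0.0931
```

Request:
servo_tool([
  {"offset": [-500,-300,-200],"yaw": 0},
  {"offset": [-500,-300,-200],"yaw": 0},
  {"offset": [-500,-300,-200],"yaw": 0},
  {"offset": [-500,-300,-200],"yaw": 0},
  {"offset": [-500,-300,-200],"yaw": 0},
  {"offset": [-500,-300,-200],"yaw": 0},
  {"offset": [-500,-300,-200],"yaw": 0},
  {"offset": [-500,-300,-200],"yaw": 0},
])

```text
clock: 7.3
tcp_pos: [-0.3694, -0.2431, 0.6587]
orientation: [-0.118, -0.637, -0.069, 0.759]
wrist_force: [-0.3, -0.4, 1.1]
finger_gap: 0.0852
```

```bash
python3 -c "
from h import *
st()"
```

```text
t 7.3 q [-2.759  0.314  1.264  2.337  0.025  0.118] p [-0.3694 -0.2431  0.6587] F [-0.3 -0.4  1.1] gap 0.0852
x [-0.16  -0.092 -0.983] y [ 0.268 -0.962  0.046] z [-0.95  -0.255  0.179] tilt 10.65 az -150.2
```

Request:
servo_tool([
  {"offset": [-500,-300,-200],"yaw": 0},
  {"offset": [-500,-300,-200],"yaw": 0},
  {"offset": [-500,-300,-200],"yaw": 0},
  {"offset": [-500,-300,-200],"yaw": 0},
  {"offset": [-500,-300,-200],"yaw": 0},
  {"offset": [-500,-300,-200],"yaw": 0},
  {"offset": [-500,-300,-200],"yaw": 0},
  {"offset": [-500,-300,-200],"yaw": 0},
])

```text
clock: 8.1
tcp_pos: [-0.3421, -0.2262, 0.6886]
orientation: [-0.117, -0.608, -0.068, 0.782]
wrist_force: [0.4, -0.2, 0.3]
finger_gap: 0.0855
```

Request:
servo_tool([
  {"offset": [-500,-300,-200],"yaw": 0},
  {"offset": [-500,-300,-200],"yaw": 0},
  {"offset": [-500,-300,-200],"yaw": 0},
  {"offset": [-500,-300,-200],"yaw": 0},
  {"offset": [-500,-300,-200],"yaw": 0},
  {"offset": [-500,-300,-200],"yaw": 0},
  {"offset": [-500,-300,-200],"yaw": 0},
  {"offset": [-500,-300,-200],"yaw": 0},
])

```text
clock: 8.9
tcp_pos: [-0.3126, -0.2084, 0.7165]
orientation: [-0.116, -0.579, -0.066, 0.804]
wrist_force: [0.4, -0.1, -0.3]
finger_gap: 0.085
```

```bash
python3 -c "
from h import *
st()"
```

```text
t 8.9 q [-2.759  0.169  1.263  2.337 -0.011  0.119] p [-0.3126 -0.2084  0.7165] F [ 0.4 -0.1 -0.3] gap 0.085
x [-0.303 -0.11  -0.947] y [ 0.263 -0.964  0.028] z [-0.916 -0.241  0.321] tilt 18.81 az -160.1
```

Request:
servo_tool([
  {"offset": [-500,0,-340],"yaw": 0},
  {"offset": [-500,0,-340],"yaw": 0},
  {"offset": [-500,0,-340],"yaw": 0},
  {"offset": [-500,0,-340],"yaw": 0},
  {"offset": [-500,0,-340],"yaw": 0},
  {"offset": [-500,0,-340],"yaw": 0},
  {"offset": [-500,0,-340],"yaw": 0},
  {"offset": [-500,0,-340],"yaw": 0},
])

```text
clock: 9.7
tcp_pos: [-0.2168, -0.264, 0.7387]
orientation: [-0.133, -0.55, -0.051, 0.823]
wrist_force: [-0.4, 0.1, 0.0]
finger_gap: 0.0852
```

Request:
servo_tool([
  {"offset": [-500,0,-340],"yaw": 0},
  {"offset": [-500,0,-340],"yaw": 0},
  {"offset": [-500,0,-340],"yaw": 0},
  {"offset": [-500,0,-340],"yaw": 0},
  {"offset": [-500,0,-340],"yaw": 0},
  {"offset": [-500,0,-340],"yaw": 0},
  {"offset": [-500,0,-340],"yaw": 0},
  {"offset": [-500,0,-340],"yaw": 0},
])

```text
clock: 10.5
tcp_pos: [-0.1387, -0.2991, 0.7493]
orientation: [-0.159, -0.532, -0.032, 0.831]
wrist_force: [-0.4, 0.4, -0.4]
finger_gap: 0.0854
```

```bash
python3 -c "
from h import *
st()"
```

```text
t 10.5 q [-2.027  0.099  1.264  2.337 -0.245  0.787] p [-0.1387 -0.2991  0.7493] F [-0.4  0.4 -0.4] gap 0.0854
x [-0.384 -0.231 -0.894] y [ 0.298 -0.947  0.117] z [-0.874 -0.222  0.432] tilt 26.59 az -149.0
```

Request:
servo_tool([
  {"offset": [1,-5,4],"yaw": 0},
  {"offset": [2,-10,8],"yaw": 0},
  {"offset": [3.8,-14.2,11.8],"yaw": 0},
  {"offset": [3.8,-16,11.8],"yaw": 0},
  {"offset": [-500,-500,-200],"yaw": 0},
  {"offset": [-500,-500,-200],"yaw": 0},
  {"offset": [-500,-500,-200],"yaw": 0},
  {"offset": [-500,-500,-200],"yaw": 0},
])

```text
clock: 11.3
tcp_pos: [-0.2155, -0.1878, 0.7773]
orientation: [-0.152, -0.506, -0.031, 0.848]
wrist_force: [0.6, -0.3, 0.3]
finger_gap: 0.0855
```

```bash
python3 -c "
from h import *
st()"
```

```text
t 11.3 q [-2.759 -0.02   1.264  2.338  0.045  0.125] p [-0.2155 -0.1878  0.7773] F [ 0.6 -0.3  0.3] gap 0.0855
x [-0.441 -0.227 -0.868] y [ 0.29  -0.952  0.101] z [-0.849 -0.208  0.486] tilt 29.73 az -152.8
```

Request:
servo_tool([
  {"offset": [-500,-500,-200],"yaw": 0},
  {"offset": [-500,-500,-200],"yaw": 0},
  {"offset": [-500,-500,-200],"yaw": 0},
  {"offset": [-500,-500,-200],"yaw": 0},
  {"offset": [-500,-500,-200],"yaw": 0},
  {"offset": [-500,-500,-200],"yaw": 0},
  {"offset": [-500,-500,-200],"yaw": 0},
  {"offset": [-500,-500,-200],"yaw": 0},
])

```text
clock: 12.1
tcp_pos: [-0.1899, -0.1689, 0.7914]
orientation: [-0.145, -0.48, -0.032, 0.864]
wrist_force: [-0.5, 0.0, 0.9]
finger_gap: 0.0851
```

Request:
servo_tool([
  {"offset": [-500,-500,-200],"yaw": 0},
  {"offset": [-500,-500,-200],"yaw": 0},
  {"offset": [-500,-500,-200],"yaw": 0},
  {"offset": [-500,-500,-200],"yaw": 0},
  {"offset": [-500,-500,-200],"yaw": 0},
  {"offset": [-500,-500,-200],"yaw": 0},
  {"offset": [-500,-500,-200],"yaw": 0},
  {"offset": [-500,-500,-200],"yaw": 0},
])

```text
clock: 12.9
tcp_pos: [-0.1601, -0.1484, 0.8052]
orientation: [-0.138, -0.452, -0.031, 0.881]
wrist_force: [0.2, -0.5, -0.0]
finger_gap: 0.0853
```

```bash
python3 -c "
from h import *
st()"
```

```text
t 12.9 q [-2.759 -0.139  1.264  2.337 -0.007  0.127] p [-0.1601 -0.1484  0.8052] F [ 0.2 -0.5 -0. ] gap 0.0853
x [-0.554 -0.215 -0.804] y [ 0.272 -0.96   0.07 ] z [-0.787 -0.18   0.59 ] tilt 36.45 az -158.7
```

Request:
servo_tool([
  {"offset": [-500,-330,-230],"yaw": 0},
  {"offset": [-500,-330,-230],"yaw": 0},
  {"offset": [-500,-330,-230],"yaw": 0},
  {"offset": [-500,-330,-230],"yaw": 0},
  {"offset": [-500,-330,-230],"yaw": 0},
  {"offset": [-500,-330,-230],"yaw": 0},
  {"offset": [-500,-330,-230],"yaw": 0},
  {"offset": [-500,-330,-230],"yaw": 0},
])

```text
clock: 13.7
tcp_pos: [-0.1272, -0.1299, 0.8283]
orientation: [-0.156, -0.4, -0.024, 0.903]
wrist_force: [0.9, -1.3, -0.6]
finger_gap: 0.0855
```

```bash
python3 -c "
from h import *
st()"
```

```text
t 13.7 q [-2.138 -0.158  1.265  2.337 -0.402  0.59 ] p [-0.1272 -0.1299  0.8283] F [ 0.9 -1.3 -0.6] gap 0.0855
x [-0.632 -0.263 -0.729] y [ 0.302 -0.95   0.082] z [-0.714 -0.168  0.68 ] tilt 43.19 az -157.4
```

```bash
cat > kin.py <<'E'
from h import *
from scipy.optimize import least_squares
D=[([-1.43759656,.313968,.04495,1.30360577,0,1.43119],[.15484,-.553213,.230417],[ 0.09550788,  0.70054054,  0.09679743, -0.70053655])]
for l in open('log.jsonl'):
    s=json.loads(l)
    if max(abs(np.array(s['qvel'])))<.05: D.append((s['joint_pos'],s['tcp_pos'],s['orientation']))
LIM=np.array([[-2.76,2.76],[-.86,1.69],[-1.03,1.26],[-2.2,2.34],[-1.47,1.5],[-3.14,3.14]])
def fk(q,P):
    h,A,C,Dd,d1,d2,lat=P
    j1,j2,j3,j4,j5,j6=q; e=j2-j3; f=e+j4
    X=np.array([A*np.sin(j2)+C*np.cos(e)-Dd*np.sin(e)+d1*np.cos(f), lat, h+A*np.cos(j2)-C*np.sin(e)-Dd*np.cos(e)-d1*np.sin(f)])
    Rm=Rn.from_euler('ZYZX',[j1,f,SG[0]*j5,SG[1]*j6]).as_matrix()
    p=Rn.from_euler('Z',j1).apply(X)+Rm[:,0]*d2
    return p,Rm@ROFF
SG=[1,1]; ROFF=np.eye(3)
P0=np.array([.2325,.5185,.4097,-.0555,.14,.3,.08])
best=None
for s5 in (1,-1):
  for s6 in (1,-1):
    SG=[s5,s6]
    ROFF=np.eye(3); a=[fk(q,P0)[1].T@R(o) for q,p,o in D]; 
    ROFF=Rn.from_matrix(a).mean().as_matrix()
    def res(P): return np.concatenate([fk(q,P)[0]-p for q,p,o in D])
    r=least_squares(res,P0)
    eo=[np.degrees(Rn.from_matrix(fk(q,r.x)[1].T@R(o)).magnitude()) for q,p,o in D]
    if best is None or max(eo)+1e3*abs(r.fun).max()<best[0]: best=(max(eo)+1e3*abs(r.fun).max(),list(SG),ROFF,r.x,max(eo),abs(r.fun).max())
SG,ROFF,PP=best[1],best[2],best[3]
def ik(p,Rm,q0):
    def f(q):
        a,b=fk(q,PP); return np.concatenate([a-p,.3*Rn.from_matrix(b.T@Rm).as_rotvec()])
    r=least_squares(f,np.clip(q0,LIM[:,0]+1e-3,LIM[:,1]-1e-3),bounds=(LIM[:,0],LIM[:,1])); return r.x,np.abs(r.fun).max()
if __name__=="__main__": print(len(D),best); print(ROFF.round(3))
E
python3 kin.py
```

```text
Traceback (most recent call last):
  File "kin.py", line 21, in <module>
    ROFF=np.eye(3); a=[fk(q,P0)[1].T@R(o) for q,p,o in D];
                       ~~^^^^^^
  File "kin.py", line 12, in fk
    Rm=Rn.from_euler('ZYZX',[j1,f,SG[0]*j5,SG[1]*j6]).as_matrix()
       ~~~~~~~~~~~~~^^^^^^^^^^^^^^^^^^^^^^^^^^^^^^^^^
  File "scipy/spatial/transform/_rotation.pyx", line 1413, in scipy.spatial.transform._rotation.Rotation.from_euler
ValueError: Expected axis specification to be a non-empty string of upto 3 characters, got ZYZX
```

```bash
sed -i "s/Rm=Rn.from_euler.*/Rm=(Rn.from_euler('ZYZ',[j1,f,SG[0]*j5])*Rn.from_euler('X',SG[1]*j6)).as_matrix()/" kin.py; python3 kin.py
```

```text
7 (np.float64(0.001512341295032146), [1, 1], array([[ 1.00000000e+00, -5.24441799e-07, -1.02417062e-07],
       [ 5.24441798e-07,  1.00000000e+00, -4.05559671e-09],
       [ 1.02417064e-07,  4.05554299e-09,  1.00000000e+00]]), array([ 0.23310077,  0.51850169,  0.40950042, -0.05560203,  0.14039591,
        0.30020798,  0.07999966]), np.float64(0.0001837008172830915), np.float64(1.3286404777490546e-06))
[[ 1. -0. -0.]
 [ 0.  1. -0.]
 [ 0.  0.  1.]]
```

```bash
cat >> kin.py <<'E'
def simpath(q,wps,Rm,yaws=None,n=10,verbose=True):
    """wps world tcp waypoints (first = start). const orientation unless yaws (deg about tool x from Rm)"""
    yaws=yaws if yaws is not None else [0]*len(wps); out=[]
    for i in range(1,len(wps)):
        mx=0
        for k in range(1,n+1):
            a=k/n; p=np.array(wps[i-1])*(1-a)+np.array(wps[i])*a; y=yaws[i-1]*(1-a)+yaws[i]*a
            q2,e=ik(p,Rm@Rn.from_euler('X',y,degrees=True).as_matrix(),q); mx=max(mx,np.abs((q2-q)/[2.57,2.57,3.14,3.14,3.14,3.14]).max()*n); q=q2
            if e>1e-3: print("  UNREACHED",i,k,e.round(4))
        if verbose: print(i,np.round(wps[i],3),"q",q.round(2),"mintime",round(mx/.7,2),"len",round(np.linalg.norm(np.subtract(wps[i],wps[i-1])),3))
        out.append(q)
    return out
E
python3 - <<'E'
from kin import *
import kin
s,r=st(); q=s['joint_pos']; p=s['tcp_pos']; t=r[:,0]
print("W",(p-t*.4406).round(3))
psi=np.radians(20.7); bx=np.array([np.cos(psi),np.sin(psi),0]);by=np.array([-bx[1],bx[0],0]);bz=np.array([0,0,1.])
c=np.array([.5223,.0544,.043]); grip=c+.016*bx+.020*bz
g=grip-.010*bx+.006*bz; T=g+.019*t
print("grasp",g,"TCP",T)
# yaw needed
yn=-by; yp=yn-(yn@t)*t; yp/=np.linalg.norm(yp)
ang=np.degrees(np.arctan2(yp@r[:,2],yp@r[:,1])); print("yaw to align y to -by",ang,"lateral misalign deg",np.degrees(np.arcsin(abs(by@t))))
off=-t*.4406
W=[(-.15,-.25,1.05),(.0,-.32,1.0),(.2,-.35,.9),(.45,-.25,.75),(.70,.0,.7)]
wps=[p]+[np.array(w)-off for w in W]+[T+[0,0,.20],T+[0,0,.1],T]
o=simpath(q,wps,r)
print("at grasp with yaw")
rg=r@Rn.from_euler('X',ang,degrees=True).as_matrix()
print(ik(T,rg,o[-1]))
E
```

```text
t 13.7 q [-2.138 -0.158  1.265  2.337 -0.402  0.59 ] p [-0.1272 -0.1299  0.8283] F [ 0.9 -1.3 -0.6] gap 0.0855
x [-0.632 -0.263 -0.729] y [ 0.302 -0.95   0.082] z [-0.714 -0.168  0.68 ] tilt 43.19 az -157.4
W [ 0.151 -0.014  1.149]
grasp [0.52791266 0.05652085 0.069     ] TCP [0.51590809 0.05151996 0.05514787]
yaw to align y to -by -5.446145986596614 lateral misalign deg 1.3110982709886518
1 [-0.428 -0.366  0.729] q [-2.48 -0.03  0.65  1.51 -0.18  0.32] mintime 2.35 len 0.395
2 [-0.278 -0.436  0.679] q [-2.03 -0.08  0.47  1.51 -0.46  0.68] mintime 0.26 len 0.173
3 [-0.078 -0.466  0.579] q [-1.49 -0.03  0.29  1.61 -0.71  1.27] mintime 0.31 len 0.226
4 [ 0.172 -0.366  0.429] q [-0.85  0.16  0.12  1.82 -0.7   2.13] mintime 0.42 len 0.308
5 [ 0.422 -0.116  0.379] q [-0.19  0.58  0.54  2.2  -0.39  2.81] mintime 0.43 len 0.357
6 [0.516 0.052 0.255] q [ 0.07  0.86  0.74  2.18 -0.22  3.02] mintime 0.2 len 0.229
7 [0.516 0.052 0.155] q [ 0.07  0.89  0.55  1.96 -0.22  3.02] mintime 0.11 len 0.1
8 [0.516 0.052 0.055] q [ 0.07  0.95  0.44  1.78 -0.22  3.02] mintime 0.09 len 0.1
at grasp with yaw
(array([ 0.07121448,  0.9540638 ,  0.43698317,  1.7810422 , -0.21933476,
        2.92623336]), np.float64(2.2255096506202483e-13))
```

Run:
```python
from kin import *
s,r=st(0) ; q=s['joint_pos']; p=s['tcp_pos']; t=r[:,0]
T=np.array([.516,.0515,.055])
d=np.array([np.cos(q[0]),np.sin(q[0]),0])
A=p+.32*d+[0,0,-.1]
wps=[p,A,[-.078,-.466,.60],[.172,-.366,.45],[.40,-.14,.38],T+[0,0,.25]]
simpath(q,wps,r)
for i in range(1,len(wps)): print(i,"from prev cm",(r.T@(np.array(wps[i])-wps[i-1])*100).round(1))
```

```text
1 [-0.299 -0.4    0.728] q [-2.14 -0.06  0.64  1.62 -0.4   0.59] mintime 0.89 len 0.335
2 [-0.078 -0.466  0.6  ] q [-1.49 -0.01  0.37  1.66 -0.71  1.27] mintime 0.38 len 0.264
3 [ 0.172 -0.366  0.45 ] q [-0.84  0.17  0.18  1.87 -0.7   2.13] mintime 0.42 len 0.308
4 [ 0.4  -0.14  0.38] q [-0.24  0.53  0.46  2.15 -0.42  2.77] mintime 0.39 len 0.329
5 [0.516 0.052 0.305] q [ 0.07  0.88  0.89  2.32 -0.22  3.02] mintime 0.35 len 0.236
1 from prev cm [25.3 19.6 10. ]
2 from prev cm [ -2.9  11.9 -23.4]
3 from prev cm [ -7.5  -3.2 -29.7]
4 from prev cm [-15.3 -15.2 -24.8]
5 from prev cm [ -6.9 -15.3 -16.6]
```

Request:
servo_tool([
  {"offset": [3.2,2.5,1.3],"yaw": 0},
  {"offset": [6.4,5,2.6],"yaw": 0},
  {"offset": [9.6,7.5,3.9],"yaw": 0},
  {"offset": [12.8,10,5.2],"yaw": 0},
  {"offset": [16,12.5,6.5],"yaw": 0},
  {"offset": [19.2,15,7.8],"yaw": 0},
  {"offset": [22.4,17.5,9],"yaw": 0},
  {"offset": [25.3,19.6,10],"yaw": 0},
])

```text
clock: 14.5
tcp_pos: [-0.3049, -0.3991, 0.7249]
orientation: [-0.151, -0.401, -0.023, 0.903]
wrist_force: [0.0, 0.6, 0.8]
finger_gap: 0.0854
```

Run:
```python
from kin import *
s,r=st() ; q=s['joint_pos']; p=s['tcp_pos']
wps=[p,[-.078,-.466,.60],[.172,-.366,.45],[.40,-.14,.38],[.516,.0515,.24]]
simpath(q,wps,r)
for i in range(1,len(wps)): print(i,"from start cm",(r.T@(np.array(wps[i])-wps[0])*100).round(1))
```

```text
t 14.5 q [-2.149 -0.059  0.637  1.614 -0.401  0.589] p [-0.3049 -0.3991  0.7249] F [0.  0.6 0.8] gap 0.0854
x [-0.633 -0.255 -0.731] y [ 0.292 -0.953  0.079] z [-0.717 -0.164  0.677] tilt 43.0 az -158.1
1 [-0.078 -0.466  0.6  ] q [-1.49 -0.    0.38  1.68 -0.71  1.28] mintime 0.39 len 0.267
2 [ 0.172 -0.366  0.45 ] q [-0.85  0.17  0.18  1.88 -0.7   2.14] mintime 0.42 len 0.308
3 [ 0.4  -0.14  0.38] q [-0.24  0.53  0.46  2.16 -0.41  2.77] mintime 0.39 len 0.329
4 [0.516 0.052 0.24 ] q [ 0.07  0.86  0.71  2.14 -0.21  3.02] mintime 0.24 len 0.264
1 from start cm [ -3.5  12.  -23.6]
2 from start cm [-10.9   8.6 -53.4]
3 from start cm [-26.   -6.8 -78.2]
4 from start cm [-27.9 -22.8 -99.1]
```

Request:
servo_tool([
  {"offset": [-0.6,2,-4],"yaw": 0},
  {"offset": [-1.2,4,-8],"yaw": 0},
  {"offset": [-1.8,6,-12],"yaw": 0},
  {"offset": [-2.4,8,-16],"yaw": 0},
  {"offset": [-3,10,-20],"yaw": 0},
  {"offset": [-3.5,12,-23.6],"yaw": 0},
  {"offset": [-4.6,11.5,-28],"yaw": 0},
  {"offset": [-5.7,11,-32.5],"yaw": 0},
])

```text
clock: 15.3
tcp_pos: [-0.001, -0.4348, 0.5548]
orientation: [-0.151, -0.4, -0.023, 0.904]
wrist_force: [-0.0, -0.0, 0.2]
finger_gap: 0.0854
```

Request:
servo_tool([
  {"offset": [-1.2,-0.6,-4.5],"yaw": 0},
  {"offset": [-2.4,-1.2,-9],"yaw": 0},
  {"offset": [-3.6,-1.8,-13.5],"yaw": 0},
  {"offset": [-5,-2.4,-18],"yaw": 0},
  {"offset": [-7,-4,-21.5],"yaw": 0},
  {"offset": [-9.5,-6.5,-25],"yaw": 0},
  {"offset": [-12,-9,-28.5],"yaw": 0},
  {"offset": [-14.5,-11.5,-32],"yaw": 0},
])

```text
clock: 16.1
tcp_pos: [0.2862, -0.2345, 0.4351]
orientation: [-0.151, -0.399, -0.023, 0.904]
wrist_force: [0.9, -1.7, 0.4]
finger_gap: 0.0854
```

Run:
```python
from kin import *
s,r=st() ; q=s['joint_pos']; p=s['tcp_pos']
wps=[p,[.40,-.14,.38],[.516,.0515,.24]]
simpath(q,wps,r)
for i in range(1,len(wps)): print(i,"from start cm",(r.T@(np.array(wps[i])-wps[0])*100).round(1))
```

```text
t 16.1 q [-0.479  0.311  0.29   2.098 -0.547  2.554] p [ 0.2862 -0.2345  0.4351] F [ 0.9 -1.7  0.4] gap 0.0854
x [-0.635 -0.256 -0.729] y [ 0.292 -0.953  0.08 ] z [-0.715 -0.162  0.68 ] tilt 43.21 az -158.1
1 [ 0.4  -0.14  0.38] q [-0.24  0.53  0.47  2.16 -0.41  2.77] mintime 0.15 len 0.158
2 [0.516 0.052 0.24 ] q [ 0.07  0.86  0.71  2.15 -0.21  3.03] mintime 0.24 len 0.264
1 from start cm [ -5.6  -6.1 -13.4]
2 from start cm [ -7.7 -22.1 -34.3]
```

Request:
servo_tool([
  {"offset": [-1.2,-2.4,-4.2],"yaw": -1},
  {"offset": [-2.4,-4.8,-8.3],"yaw": -2},
  {"offset": [-3.4,-7.3,-12.5],"yaw": -3},
  {"offset": [-4.3,-10,-16.6],"yaw": -4},
  {"offset": [-5.1,-12.7,-20.7],"yaw": -5},
  {"offset": [-5.9,-15.4,-24.8],"yaw": -5},
  {"offset": [-6.7,-18.2,-28.8],"yaw": -5},
  {"offset": [-7.4,-21,-32.7],"yaw": -5},
])

```text
clock: 16.9
tcp_pos: [0.5055, 0.0376, 0.249]
orientation: [-0.169, -0.392, -0.062, 0.902]
wrist_force: [1.4, 0.6, 0.4]
finger_gap: 0.0853
```

Run:
```python
from kin import *
from workcell import env
s,r=st()
cm=env.camera_model("wrist"); p,d=env.read_camera("wrist"); cv2.imwrite("pics/w1.png",p[...,::-1]); np.savez("w1.npz",p=p,d=d,**cm)
p,d=env.read_camera("top"); cv2.imwrite("pics/t1.png",p[...,::-1])
```

```text
t 16.9 q [ 0.049  0.825  0.661  2.133 -0.227  2.924] p [0.5055 0.0376 0.249 ] F [1.4 0.6 0.4] gap 0.0853
x [-0.635 -0.256 -0.729] y [ 0.354 -0.935  0.021] z [-0.687 -0.244  0.684] tilt 43.21 az -158.0
```

View pics/w1.png

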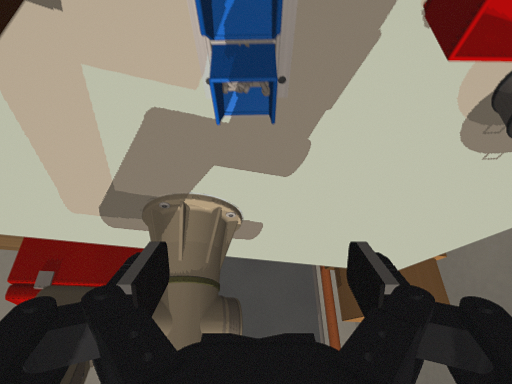

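View pics/t1.png

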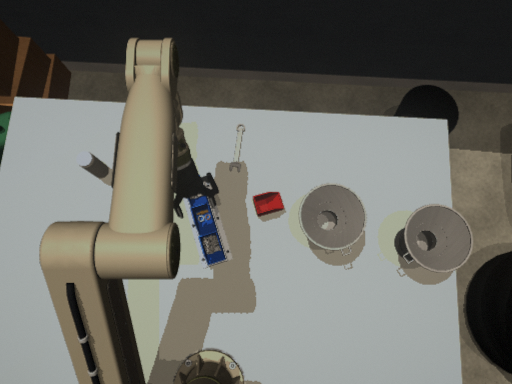

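The wrist view looks from behind over the rack. The nearer blue bin is cut off at (240,20), the front full bin is at (245,85), and the fingers straddle that line. I'll refine the rack axis from this depth picture.

Run:
```python
from kin import *
z=load("w1");P=cloud(z);p=z['p'].astype(int)
blue=(p[...,2]>p[...,0]+40)&(P[...,2]>.02)&(P[...,2]<.1)&(P[...,0]>.3)&(P[...,0]<.7)&(abs(P[...,1]-.05)<.12)
psi=np.radians(20.7); bx=np.array([np.cos(psi),np.sin(psi)]);by=np.array([-bx[1],bx[0]]);c=np.array([.5223,.0544])
q=P[blue]; a=(q[:,:2]-c)@bx; b=(q[:,:2]-c)@by
for lo in np.arange(-.16,.06,.02):
    m=(a>lo)&(a<lo+.02)&(q[:,2]>.03)
    if m.sum()>20: print(round(lo,2),m.sum(),"b",np.percentile(b[m],[1,99]).round(4),"mid",round(np.percentile(b[m],[1,99]).mean(),4),"zmax",np.percentile(q[m,2],99).round(4))
m=q[:,2]>.076; print("high a",np.percentile(a[m],[.5,50,99.5]).round(4))
# front bin's front face, middle's front lip
for v in range(20,130,6):
    cc=240; print(v,P[v,cc].round(3), ((P[v,cc,:2]-c)@bx).round(4),p[v,cc])
```

```text
-0.16 144 b [-0.0271  0.025 ] mid -0.001 zmax 0.0381
-0.14 350 b [-0.028   0.0261] mid -0.001 zmax 0.0568
-0.12 149 b [-0.0302  0.0291] mid -0.0006 zmax 0.0861
-0.1 216 b [-0.0303  0.0293] mid -0.0005 zmax 0.0864
-0.08 174 b [-0.0303  0.0297] mid -0.0003 zmax 0.0865
-0.06 2907 b [-0.0296  0.0287] mid -0.0004 zmax 0.086
-0.04 566 b [-0.0277  0.0267] mid -0.0005 zmax 0.0655
-0.02 355 b [-0.0299  0.0295] mid -0.0002 zmax 0.0866
-0.0 276 b [-0.0299  0.0298] mid -0.0001 zmax 0.0868
high a [-0.106  -0.0524  0.0145]
20 [0.491 0.044 0.028] -0.0327 [ 25  66 122]
26 [0.488 0.043 0.032] -0.036 [ 23  67 123]
32 [0.483 0.042 0.033] -0.0407 [ 21  66 122]
38 [0.481 0.041 0.038] -0.0439 [ 26  64 115]
44 [0.474 0.039 0.037] -0.0504 [75 73 80]
50 [0.472 0.038 0.043] -0.0523 [18 48 90]
56 [0.473 0.038 0.053] -0.0517 [ 9 44 87]
62 [0.472 0.038 0.06 ] -0.0529 [14 46 89]
68 [0.472 0.038 0.068] -0.053 [14 46 89]
74 [0.473 0.038 0.078] -0.0522 [13 48 89]
80 [0.473 0.038 0.086] -0.052 [ 24  65 119]
86 [0.428 0.024 0.039] -0.0988 [111 101  97]
92 [0.42  0.021 0.039] -0.1071 [73 77 93]
98 [0.401 0.015 0.026] -0.1277 [ 29  70 125]
104 [0.395 0.013 0.03 ] -0.1333 [ 19  65 123]
110 [0.39  0.012 0.034] -0.1388 [ 27  66 123]
116 [0.382 0.009 0.036] -0.1472 [132 124 116]
122 [ 0.336 -0.005  0.   ] -0.1954 [131 121 106]
128 [ 0.323 -0.01  -0.001] -0.209 [132 121 106]
```

Run:
```python
from kin import *
s,r=st() ; q=s['joint_pos']; p=s['tcp_pos']
T=np.array([.5159,.0514,.0551])
wps=[p,T+[0,0,.10],T]
simpath(q,wps,r)
for i in range(1,len(wps)): print(i,"from start cm",(r.T@(np.array(wps[i])-wps[0])*100).round(2))
print("yaw", np.degrees(np.arctan2(np.array([.355,-.935,0])@r[:,2],np.array([.355,-.935,0])@r[:,1])))
```

```text
t 17.0 q [ 0.054  0.834  0.66   2.13  -0.226  2.923] p [0.5058 0.04   0.2434] F [-0.7  0.1 -0.5] gap 0.0852
x [-0.64  -0.258 -0.724] y [ 0.358 -0.934  0.017] z [-0.68  -0.248  0.69 ] tilt 43.62 az -158.0
1 [0.516 0.051 0.155] q [ 0.07  0.89  0.56  1.97 -0.22  2.93] mintime 0.08 len 0.09
2 [0.516 0.051 0.055] q [ 0.07  0.96  0.45  1.79 -0.22  2.93] mintime 0.09 len 0.1
1 from start cm [ 5.45 -0.85 -7.06]
2 from start cm [ 12.69  -1.03 -13.95]
yaw -0.55812145676285
```

Request:
servo_tool([
  {"offset": [1.8,-0.3,-2.3],"yaw": -0.5},
  {"offset": [3.6,-0.6,-4.7],"yaw": -0.5},
  {"offset": [5.5,-0.9,-7.1],"yaw": -0.5},
  {"offset": [5.5,-0.9,-7.1],"yaw": -0.5},
  {"offset": [7,-0.9,-8.5],"yaw": -0.5},
  {"offset": [8.5,-0.9,-9.9],"yaw": -0.5},
  {"offset": [8.5,-0.9,-9.9],"yaw": -0.5},
  {"offset": [8.5,-0.9,-9.9],"yaw": -0.5},
])

```text
clock: 17.8
tcp_pos: [0.5156, 0.0464, 0.1229]
orientation: [-0.171, -0.392, -0.066, 0.902]
wrist_force: [1.3, 0.5, 1.2]
finger_gap: 0.0854
```

Run:
```python
from kin import *
from workcell import env
s,r=st() ; p=s['tcp_pos']
T=np.array([.5159,.0514,.0551])
print("cm",(r.T@(T-p)*100).round(2))
p,d=env.read_camera("wrist"); cv2.imwrite("pics/w2.png",p[...,::-1])
```

```text
t 17.8 q [ 0.061  0.901  0.502  1.898 -0.219  2.925] p [0.5156 0.0464 0.1229] F [1.3 0.5 1.2] gap 0.0854
x [-0.634 -0.256 -0.73 ] y [ 0.359 -0.933  0.015] z [-0.685 -0.252  0.684] tilt 43.15 az -158.0
cm [ 4.79 -0.56 -4.78]
```

View pics/w2.png

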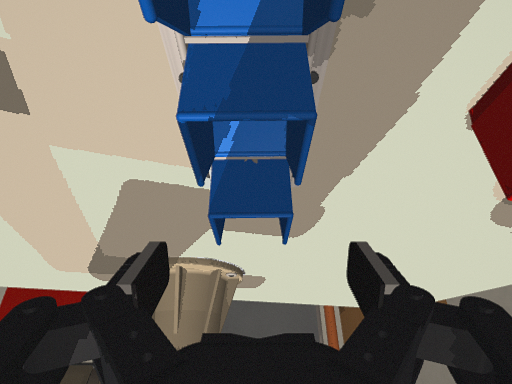

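Request:
servo_tool([
  {"offset": [0,-0.56,0],"yaw": 0},
  {"offset": [0.8,-0.56,-0.8],"yaw": 0},
  {"offset": [1.6,-0.56,-1.6],"yaw": 0},
  {"offset": [2.4,-0.56,-2.4],"yaw": 0},
  {"offset": [3.2,-0.56,-3.2],"yaw": 0},
  {"offset": [4,-0.56,-4],"yaw": 0},
  {"offset": [4.8,-0.56,-4.8],"yaw": 0},
  {"offset": [4.8,-0.56,-4.8],"yaw": 0},
])

```text
clock: 18.65
tcp_pos: [0.5154, 0.0518, 0.0514]
orientation: [-0.171, -0.391, -0.066, 0.902]
wrist_force: [0.2, -0.4, -0.3]
finger_gap: 0.0853
```

Run:
```python
from kin import *
from workcell import env
s,r=st() ; p=s['tcp_pos']
T=np.array([.5159,.0514,.0551])
print("cm",(r.T@(T-p)*100).round(2), s['ft_torque'])
p,d=env.read_camera("scene"); cv2.imwrite("pics/s2.png",cv2.resize(p[150:290,230:400,::-1],None,fx=4,fy=4,interpolation=cv2.INTER_CUBIC))
```

```text
t 18.65 q [ 0.069  0.959  0.437  1.778 -0.214  2.93 ] p [0.5154 0.0518 0.0514] F [ 0.2 -0.4 -0.3] gap 0.0853
x [-0.636 -0.256 -0.728] y [ 0.359 -0.933  0.015] z [-0.683 -0.252  0.685] tilt 43.28 az -158.1
cm [-0.29  0.06  0.23] [ 0.25086243 -0.52876609  0.03683756]
```

View pics/s2.png

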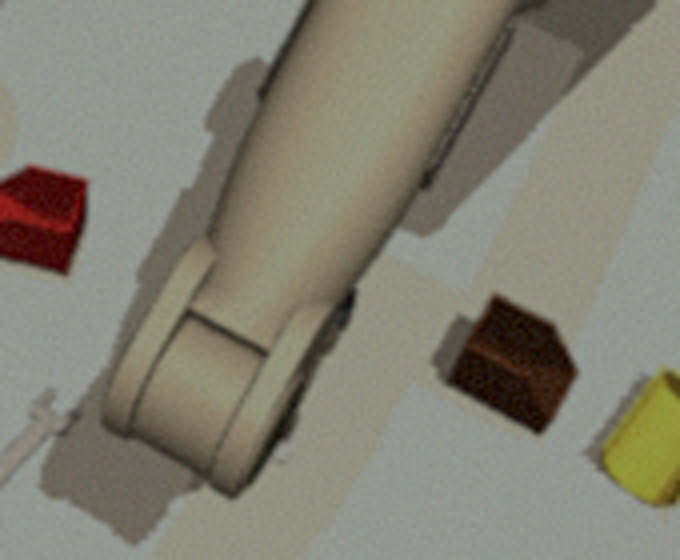

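Request:
servo_tool([
  {"offset": [0,0,0],"yaw": 0},
  {"offset": [0,0,0],"yaw": 0},
  {"offset": [0,0,0],"yaw": 0},
  {"offset": [0,0,0],"yaw": 0},
  {"offset": [0,0,0],"yaw": 0},
  {"offset": [0,0,0],"yaw": 0},
  {"offset": [0,0,0],"yaw": 0},
  {"offset": [0,0,0],"yaw": 0},
], claw=0, force=50)

```text
clock: 19.5
tcp_pos: [0.5167, 0.052, 0.0542]
orientation: [-0.171, -0.393, -0.066, 0.901]
wrist_force: [3.8, 1.5, 5.6]
finger_gap: 0.0595
```

Run:
```python
from kin import *
s,r=st() ; p=s['tcp_pos']; q=s['joint_pos']
print(s['ft_torque'])
for h in (.05,.15,.2,.23,.25): print(h,(r.T@np.array([0,0,h])*100).round(2), [x.round(3) for x in ik(p+[0,0,h],r,q)])
```

```text
t 19.5 q [ 0.069  0.956  0.439  1.781 -0.214  2.93 ] p [0.5167 0.052  0.0542] F [3.8 1.5 5.6] gap 0.0595
x [-0.633 -0.256 -0.731] y [ 0.36  -0.933  0.016] z [-0.686 -0.253  0.682] tilt 43.04 az -158.0
[ 0.28409802 -0.37199082 -0.08582458]
0.05 [-3.65  0.08  3.41] [array([ 0.069,  0.917,  0.488,  1.867, -0.214,  2.93 ]), np.float64(0.0)]
0.15 [-10.96   0.24  10.23] [array([ 0.069,  0.868,  0.637,  2.066, -0.214,  2.93 ]), np.float64(0.0)]
0.2 [-14.62   0.32  13.65] [array([ 0.069,  0.863,  0.748,  2.182, -0.214,  2.93 ]), np.float64(0.0)]
0.23 [-16.81   0.37  15.69] [array([ 0.069,  0.868,  0.831,  2.26 , -0.214,  2.93 ]), np.float64(0.0)]
0.25 [-18.27   0.4   17.06] [array([ 0.069,  0.877,  0.898,  2.317, -0.214,  2.93 ]), np.float64(0.0)]
```

Request:
servo_tool([
  {"offset": [-0.3,0,0.3],"yaw": 0},
  {"offset": [-0.9,0,0.85],"yaw": 0},
  {"offset": [-1.8,0,1.7],"yaw": 0},
  {"offset": [-2.7,0,2.5],"yaw": 0},
  {"offset": [-3.7,0.1,3.4],"yaw": 0},
  {"offset": [-4.4,0.1,4.1],"yaw": 0},
  {"offset": [-4.4,0.1,4.1],"yaw": 0},
  {"offset": [-4.4,0.1,4.1],"yaw": 0},
])

```text
clock: 20.3
tcp_pos: [0.5166, 0.0519, 0.1138]
orientation: [-0.171, -0.393, -0.066, 0.901]
wrist_force: [0.6, -0.5, -1.7]
finger_gap: 0.0597
```

Run:
```python
from kin import *
from workcell import env
s,r=st()
p,d=env.read_camera("wrist"); cv2.imwrite("pics/w3.png",p[...,::-1])
p,d=env.read_camera("scene"); cv2.imwrite("pics/s3.png",cv2.resize(p[150:290,230:400,::-1],None,fx=4,fy=4,interpolation=cv2.INTER_CUBIC))
```

```text
t 20.3 q [ 0.069  0.911  0.499  1.885 -0.214  2.93 ] p [0.5166 0.0519 0.1138] F [ 0.6 -0.5 -1.7] gap 0.0597
x [-0.633 -0.256 -0.73 ] y [ 0.359 -0.933  0.016] z [-0.686 -0.253  0.683] tilt 43.07 az -158.0
```

View pics/w3.png

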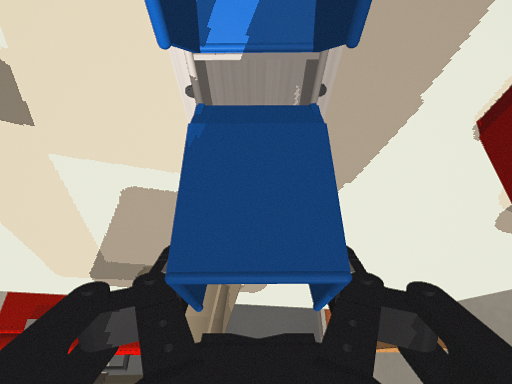

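View pics/s3.png

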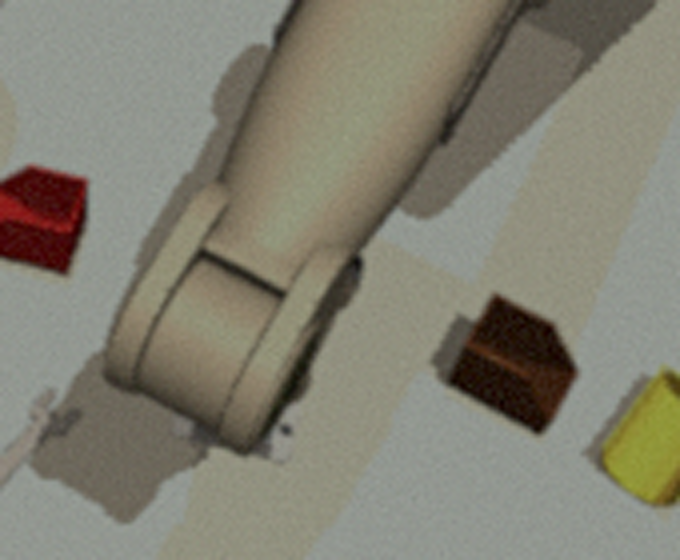

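```bash
cat > plan.py <<'E'
from kin import *
F=np.array([.5323,-.3413,.204])
psi=np.radians(20.8); B0=Rn.from_euler('Z',psi).as_matrix(); 
T0=np.array([.5167,.052,.0542]); c0=np.array([.5224,.0541,.043])
# bin corner points in bin frame
pts=np.array([[x,y,z] for x,y,z in [(-.043,.027,-.04),(-.043,-.027,-.04),(.043,.027,-.04),(.043,-.027,-.04),(.046,.03,.04),(.046,-.03,.04),(-.01,.03,.04),(-.01,-.03,.04),(-.046,.03,-.006),(-.046,-.03,-.006)]])
lip=np.array([-.046,0,-.006])
def binpose(Tp,r,r0):  # r current tool rot, r0 tool rot at grasp
    G=r0.T@B0; o=r0.T@(c0-T0); return Tp+r@o, r@G
def report(Tp,r,r0):
    o,Bm=binpose(Tp,r,r0); P=pts@Bm.T+o; l=Bm@lip+o
    return o,Bm,P,l
E
python3 - <<'E'
from plan import *
s,r=st(0); q0=s['joint_pos']; r0=r
sdir=np.array([np.cos(psi),np.sin(psi),0])
for sg in (-1,):
  q=q0
  for y in range(0,181,15):
    rr=r@Rn.from_euler('X',sg*y,degrees=True).as_matrix()
    o,Bm,P,l=report(np.zeros(3),rr,r0)
    tilt=np.degrees(np.arccos(Bm[2,2]))
    cen=np.array(P).mean(0)
    print(y,"tilt",tilt.round(0),"lip-TCP",(l*1e3).round(0),"minz",(P[:,2].min()*1e3).round(0),"lowest pts xy spread",(P[:,:2].min(0)*1e3).round(),(P[:,:2].max(0)*1e3).round(), "frontdown",np.degrees(np.arcsin(Bm[2,0])).round(),"side",np.degrees(np.arcsin(Bm[2,1])).round())
# reach check
for z in (.27,.29,.31):
  for k in (0,.02,.04,.06):
    rr=r@Rn.from_euler('X',-180,degrees=True).as_matrix()
    o,Bm,P,l=report(np.zeros(3),rr,r0)
    T=F-l; T[2]=z; T[:2]-=k*F[:2]/np.linalg.norm(F[:2])
    q,e=ik(T,rr,[-.5,.9,.5,2,-.6,-.5]); print(z,k,"lipz",(z+l[2]).round(3),T.round(3),q.round(2),round(e,4))
E
```

```text
0 tilt 0.0 lip-TCP [-37. -14. -17.] minz -51.0 lowest pts xy spread [-48. -42.] [59. 46.] frontdown -0.0 side 0.0
15 tilt 10.0 lip-TCP [-35. -18. -17.] minz -56.0 lowest pts xy spread [-51. -43.] [62. 56.] frontdown 1.0 side 10.0
30 tilt 20.0 lip-TCP [-33. -22. -19.] minz -59.0 lowest pts xy spread [-54. -42.] [63. 66.] frontdown 3.0 side 20.0
45 tilt 30.0 lip-TCP [-30. -25. -20.] minz -62.0 lowest pts xy spread [-58. -39.] [63. 72.] frontdown 8.0 side 29.0
60 tilt 40.0 lip-TCP [-26. -26. -23.] minz -64.0 lowest pts xy spread [-61. -34.] [60. 72.] frontdown 14.0 side 37.0
75 tilt 49.0 lip-TCP [-23. -27. -25.] minz -65.0 lowest pts xy spread [-62. -27.] [56. 68.] frontdown 21.0 side 42.0
90 tilt 58.0 lip-TCP [-19. -27. -29.] minz -64.0 lowest pts xy spread [-61. -34.] [50. 72.] frontdown 29.0 side 44.0
105 tilt 66.0 lip-TCP [-16. -25. -32.] minz -62.0 lowest pts xy spread [-59. -40.] [43. 71.] frontdown 38.0 side 42.0
120 tilt 73.0 lip-TCP [-14. -22. -35.] minz -59.0 lowest pts xy spread [-60. -43.] [39. 66.] frontdown 47.0 side 37.0
135 tilt 78.0 lip-TCP [-13. -19. -37.] minz -55.0 l
[... 753 characters left out ...]
-0.63] 0.0
0.29 0 lipz 0.249 [ 0.546 -0.335  0.29 ] [-0.44  1.05  1.26  2.33 -0.53 -0.65] 0.0048
0.29 0.02 lipz 0.249 [ 0.529 -0.324  0.29 ] [-0.44  0.99  1.12  2.27 -0.52 -0.64] 0.0
0.29 0.04 lipz 0.249 [ 0.512 -0.314  0.29 ] [-0.43  0.9   0.94  2.18 -0.52 -0.64] 0.0
0.29 0.06 lipz 0.249 [ 0.495 -0.303  0.29 ] [-0.43  0.83  0.8   2.11 -0.52 -0.63] 0.0
0.31 0 lipz 0.269 [ 0.546 -0.335  0.31 ] [-0.44  1.03  1.26  2.34 -0.54 -0.66] 0.009
0.31 0.02 lipz 0.269 [ 0.529 -0.324  0.31 ] [-0.44  1.01  1.22  2.34 -0.53 -0.64] 0.0014
0.31 0.04 lipz 0.269 [ 0.512 -0.314  0.31 ] [-0.43  0.92  1.02  2.25 -0.52 -0.64] 0.0
0.31 0.06 lipz 0.269 [ 0.495 -0.303  0.31 ] [-0.43  0.84  0.87  2.17 -0.52 -0.63] 0.0
```

Run:
```python
from plan import *
s,r=st(0); q0=s['joint_pos']; p=s['tcp_pos']
M=np.array([.505,-.05,.285]);Tf=np.array([.512,-.314,.29])
wps=[p,p+[0,0,.12],M,[.505,-.18,.285],Tf]
o=simpath(q0,wps,r)
for i in range(1,len(wps)): print(i,"seg cm",(r.T@(np.array(wps[i])-wps[i-1])*100).round(2))
yy=list(range(0,-181,-30)); simpath(o[-1],[Tf]*len(yy),r,yaws=yy)
for y in range(60,181,15):
    rr=r@Rn.from_euler('X',-y,degrees=True).as_matrix(); oo,Bm,P,l=report(Tf,rr,r)
    cs=[Bm@np.array([-.046,sy*.03,-.006])+oo for sy in (1,-1)]
    print(y,[((c[:2]-F[:2])*1e3).round(0).tolist()+[round(c[2],3)] for c in cs])
```

```text
1 [0.516 0.052 0.233] q [ 0.07  0.86  0.7   2.13 -0.21  2.93] mintime 0.13 len 0.12
2 [ 0.505 -0.05   0.285] q [-0.08  0.79  0.69  2.17 -0.31  2.82] mintime 0.08 len 0.115
3 [ 0.505 -0.18   0.285] q [-0.26  0.79  0.71  2.13 -0.42  2.66] mintime 0.1 len 0.13
4 [ 0.512 -0.314  0.29 ] q [-0.43  0.9   0.94  2.18 -0.52  2.5 ] mintime 0.16 len 0.134
1 seg cm [-8.75  0.18  8.21]
2 seg cm [-0.47  9.18  6.89]
3 seg cm [ 3.33 12.13  3.28]
4 seg cm [ 2.62 12.76  3.25]
1 [ 0.512 -0.314  0.29 ] q [-0.43  0.9   0.94  2.18 -0.52  1.98] mintime 0.24 len 0.0
2 [ 0.512 -0.314  0.29 ] q [-0.43  0.9   0.94  2.18 -0.52  1.46] mintime 0.24 len 0.0
3 [ 0.512 -0.314  0.29 ] q [-0.43  0.9   0.94  2.18 -0.52  0.93] mintime 0.24 len 0.0
4 [ 0.512 -0.314  0.29 ] q [-0.43  0.9   0.94  2.18 -0.52  0.41] mintime 0.24 len 0.0
5 [ 0.512 -0.314  0.29 ] q [-0.43  0.9   0.94  2.18 -0.52 -0.12] mintime 0.24 len 0.0
6 [ 0.512 -0.314  0.29 ] q [-0.43  0.9   0.94  2.18 -0.52 -0.64] mintime 0.24 len 0.0
60 [[-69.0, 8.0, np.float64(0.285)], [-24.0, -6.0, np.float64(0.249)]]
75 [[-65.0, 0.0, np.float64(0.285)], [-21.0, 0.0, np.float64(0.244)]]
90 [[-60.0, -7.0, np.float64(0.282)], [-19.0, 8.0, np.float64(0.241)]]
105 [[-53.0, -12.0, np.float64(0.279)], [-20.0, 17.0, np.float64(0.238)]]
120 [[-46.0, -16.0, np.float64(0.274)], [-22.0, 26.0, np.float64(0.237)]]
135 [[-39.0, -17.0, np.float64(0.268)], [-26.0, 34.0, np.float64(0.238)]]
150 [[-33.0, -16.0, np.float64(0.262)], [-32.0, 40.0, np.float64(0.24)]]
165 [[-27.0, -12.0, np.float64(0.256)], [-38.0, 46.0, np.float64(0.244)]]
180 [[-22.0, -7.0, np.float64(0.25)], [-45.0, 49.0, np.float64(0.248)]]
```

Request:
servo_tool([
  {"offset": [-2.2,0,2.05],"yaw": 0},
  {"offset": [-4.4,0.1,4.1],"yaw": 0},
  {"offset": [-6.6,0.1,6.2],"yaw": 0},
  {"offset": [-8.75,0.2,8.2],"yaw": 0},
  {"offset": [-8.9,3.3,10.5],"yaw": 0},
  {"offset": [-9.1,6.3,12.8],"yaw": 0},
  {"offset": [-9.2,9.4,15.1],"yaw": 0},
  {"offset": [-8.4,12.4,15.9],"yaw": 0},
])

```text
clock: 21.2
tcp_pos: [0.5049, -0.0838, 0.2875]
orientation: [-0.171, -0.393, -0.065, 0.901]
wrist_force: [0.0, -0.1, -2.3]
finger_gap: 0.0594
```

Run:
```python
from plan import *
s,r=st(); q0=s['joint_pos']; p=s['tcp_pos']
Tf=np.array([.512,-.314,.29])
wps=[p,[.505,-.18,.287],Tf]
o=simpath(q0,wps,r)
for i in range(1,len(wps)): print(i,"from start cm",(r.T@(np.array(wps[i])-wps[0])*100).round(2))
```

```text
t 21.2 q [-0.125  0.783  0.685  2.157 -0.34   2.777] p [ 0.5049 -0.0838  0.2875] F [ 0.  -0.1 -2.3] gap 0.0594
x [-0.632 -0.257 -0.731] y [ 0.36  -0.933  0.016] z [-0.686 -0.252  0.682] tilt 43.05 az -157.9
1 [ 0.505 -0.18   0.287] q [-0.26  0.79  0.71  2.13 -0.42  2.66] mintime 0.08 len 0.096
2 [ 0.512 -0.314  0.29 ] q [-0.43  0.9   0.93  2.18 -0.52  2.5 ] mintime 0.15 len 0.134
1 from start cm [2.5  8.98 2.39]
2 from start cm [ 5.28 21.74  5.5 ]
```

Request:
servo_tool([
  {"offset": [0.85,3,0.8],"yaw": 0},
  {"offset": [1.7,6,1.6],"yaw": 0},
  {"offset": [2.5,9,2.4],"yaw": 0},
  {"offset": [3.2,12.5,3.2],"yaw": 0},
  {"offset": [4,16,4.1],"yaw": 0},
  {"offset": [4.7,19,4.8],"yaw": 0},
  {"offset": [5.2,21,5.3],"yaw": 0},
  {"offset": [5.3,21.7,5.5],"yaw": 0},
])

```text
clock: 22.0
tcp_pos: [0.5112, -0.3145, 0.2864]
orientation: [-0.169, -0.392, -0.066, 0.902]
wrist_force: [0.0, 0.1, -1.7]
finger_gap: 0.0595
```

Run:
```python
from plan import *
from workcell import env
s,r=st(); 
for n in ("wrist","top"):
    p,d=env.read_camera(n); cv2.imwrite(f"pics/{n}4.png",p[...,::-1])
```

```text
t 22.0 q [-0.435  0.898  0.925  2.17  -0.522  2.504] p [ 0.5112 -0.3145  0.2864] F [ 0.   0.1 -1.7] gap 0.0595
x [-0.636 -0.254 -0.729] y [ 0.357 -0.934  0.014] z [-0.684 -0.251  0.684] tilt 43.21 az -158.2
```

View pics/wrist4.png

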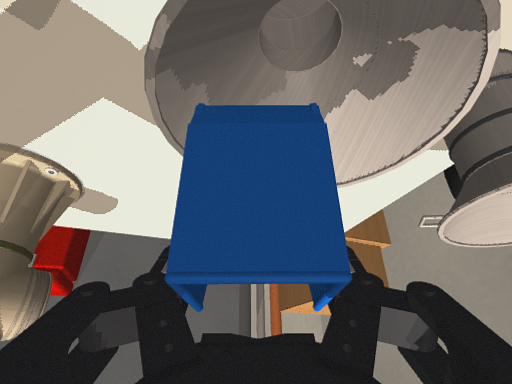

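View pics/top4.png

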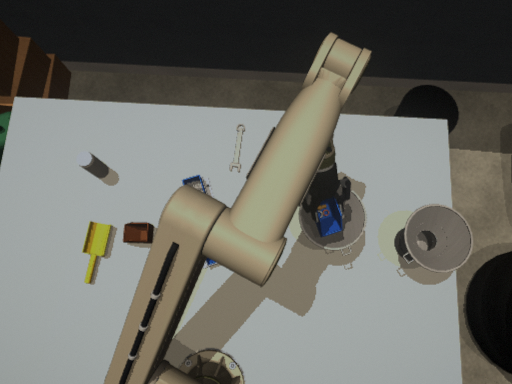

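The bin hangs over the nearer funnel at top (330,218), with the pieces still in it. Now I'll make the half turn about the tilted tool axis.

Request:
servo_tool([
  {"offset": [0,0,0],"yaw": -8},
  {"offset": [0,0,0],"yaw": -16},
  {"offset": [0,0,0],"yaw": -24},
  {"offset": [0,0,0],"yaw": -32},
  {"offset": [0,0,0],"yaw": -40},
  {"offset": [0,0,0],"yaw": -48},
  {"offset": [0,0,0],"yaw": -56},
  {"offset": [0,0,0],"yaw": -64},
])

```text
clock: 22.9
tcp_pos: [0.5125, -0.3104, 0.2878]
orientation: [-0.354, -0.241, -0.536, 0.728]
wrist_force: [-0.7, 0.4, -1.2]
finger_gap: 0.0597
```

Request:
servo_tool([
  {"offset": [0,0,0],"yaw": -8},
  {"offset": [0,0,0],"yaw": -16},
  {"offset": [0,0,0],"yaw": -24},
  {"offset": [0,0,0],"yaw": -32},
  {"offset": [0,0,0],"yaw": -40},
  {"offset": [0,0,0],"yaw": -48},
  {"offset": [0,0,0],"yaw": -56},
  {"offset": [0,0,0],"yaw": -64},
])

```text
clock: 23.7
tcp_pos: [0.5125, -0.3104, 0.2878]
orientation: [0.428, 0.017, 0.84, -0.333]
wrist_force: [-0.2, -0.6, -1.8]
finger_gap: 0.059
```

Request:
servo_tool([
  {"offset": [0,0,0],"yaw": -8},
  {"offset": [0,0,0],"yaw": -16},
  {"offset": [0,0,0],"yaw": -24},
  {"offset": [0,0,0],"yaw": -32},
  {"offset": [0,0,0],"yaw": -40},
  {"offset": [0,0,0],"yaw": -48},
  {"offset": [0,0,0],"yaw": -52},
  {"offset": [0,0,0],"yaw": -52},
])

```text
clock: 24.5
tcp_pos: [0.5124, -0.3106, 0.288]
orientation: [0.392, -0.172, 0.901, 0.066]
wrist_force: [0.4, -0.6, -0.1]
finger_gap: 0.0593
```

Run:
```python
from plan import *
from workcell import env
s,r=st(); 
for n in ("wrist","top"):
    p,d=env.read_camera(n); cv2.imwrite(f"pics/{n}5.png",p[...,::-1] if n=="wrist" else cv2.resize(p[160:270,270:400,::-1],None,fx=5,fy=5,interpolation=cv2.INTER_CUBIC))
```

```text
t 24.5 q [-0.429  0.894  0.923  2.171 -0.521 -0.637] p [ 0.5124 -0.3106  0.288 ] F [ 0.4 -0.6 -0.1] gap 0.0593
x [-0.633 -0.257 -0.73 ] y [-0.361  0.932 -0.015] z [ 0.684  0.254 -0.683] tilt 43.13 az -157.9
```

View pics/wrist5.png

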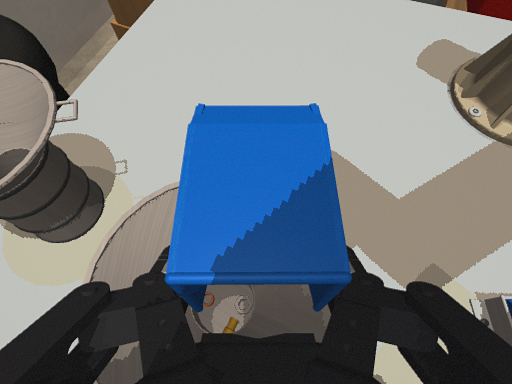

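View pics/top5.png

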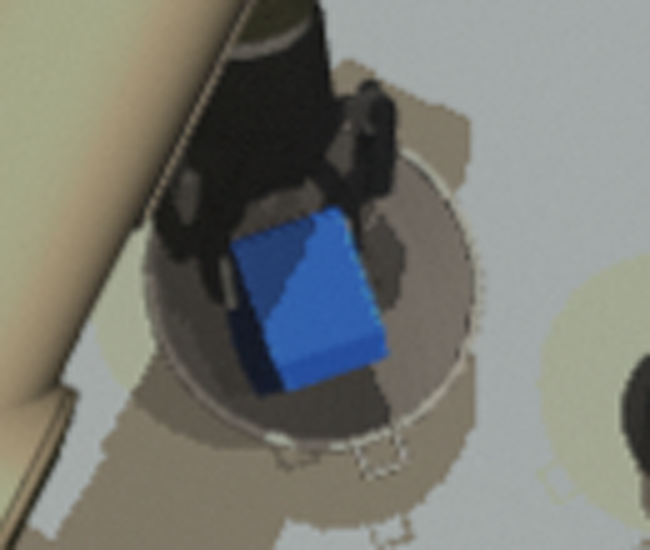

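The wrist picture shows ring, nut and brass stem down in the funnel at (208,300), (242,303) and (230,325). I'll check how deep they lie.

Run:
```python
from plan import *
from workcell import env
cm=env.camera_model("wrist"); p,d=env.read_camera("wrist"); np.savez("w6.npz",p=p,d=d,**cm)
z=load("w6");P=cloud(z)
for n,u,v in [("ferr",208,299),("nut",242,303),("stem",230,325),("floor",225,310)]:
    w=P[v-2:v+3,u-2:u+3].reshape(-1,3); m=np.nanmedian(w,0); print(n,m.round(3),"dist",np.hypot(*(m[:2]-F[:2])).round(3))
cv2.imwrite("pics/w6.png",cv2.resize(p[270:345,160:350,::-1],None,fx=4,fy=4,interpolation=cv2.INTER_CUBIC))
```

```text
ferr [ 0.531 -0.38   0.013] dist 0.039
nut [ 0.519 -0.336  0.013] dist 0.014
stem [ 0.55  -0.338  0.025] dist 0.018
floor [ 0.535 -0.353  0.013] dist 0.012
```

View pics/w6.png

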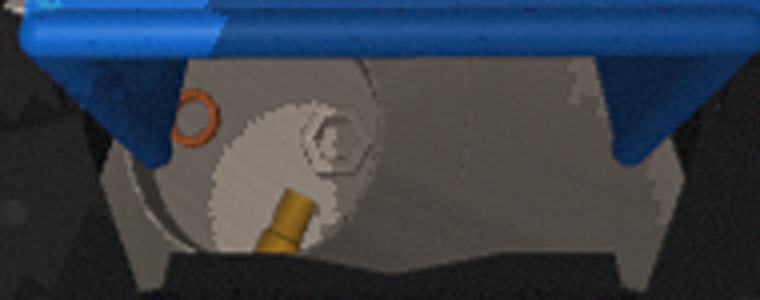

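All three lie on the canister floor (z about 0.01–0.025 m, within 39 mm of the axis). Turning back.

Request:
servo_tool([
  {"offset": [0,0,0],"yaw": 8},
  {"offset": [0,0,0],"yaw": 16},
  {"offset": [0,0,0],"yaw": 24},
  {"offset": [0,0,0],"yaw": 32},
  {"offset": [0,0,0],"yaw": 40},
  {"offset": [0,0,0],"yaw": 48},
  {"offset": [0,0,0],"yaw": 56},
  {"offset": [0,0,0],"yaw": 64},
])

```text
clock: 25.45
tcp_pos: [0.512, -0.312, 0.2878]
orientation: [0.423, 0.064, 0.798, -0.425]
wrist_force: [-0.0, 0.2, -1.5]
finger_gap: 0.0595
```

Request:
servo_tool([
  {"offset": [0,0,0],"yaw": 8},
  {"offset": [0,0,0],"yaw": 16},
  {"offset": [0,0,0],"yaw": 24},
  {"offset": [0,0,0],"yaw": 32},
  {"offset": [0,0,0],"yaw": 40},
  {"offset": [0,0,0],"yaw": 48},
  {"offset": [0,0,0],"yaw": 56},
  {"offset": [0,0,0],"yaw": 64},
])

```text
clock: 26.25
tcp_pos: [0.512, -0.312, 0.2878]
orientation: [-0.325, -0.279, -0.452, 0.783]
wrist_force: [-1.2, 0.5, -1.1]
finger_gap: 0.0595
```

Request:
servo_tool([
  {"offset": [0,0,0],"yaw": 8},
  {"offset": [0,0,0],"yaw": 16},
  {"offset": [0,0,0],"yaw": 24},
  {"offset": [0,0,0],"yaw": 32},
  {"offset": [0,0,0],"yaw": 40},
  {"offset": [0,0,0],"yaw": 48},
  {"offset": [0,0,0],"yaw": 52},
  {"offset": [0,0,0],"yaw": 52},
])

```text
clock: 27.05
tcp_pos: [0.512, -0.3121, 0.2878]
orientation: [-0.171, -0.392, -0.065, 0.901]
wrist_force: [0.5, 0.4, -1.3]
finger_gap: 0.0594
```

Run:
```python
from plan import *
s,r=st(); q0=s['joint_pos']; p=s['tcp_pos']
wps=[p,[.505,-.18,.285],[.505,-.05,.285],[.5167,.0520,.20],[.5167,.0520,.12]]
simpath(q0,wps,r)
for i in range(1,len(wps)): print(i,"from start cm",(r.T@(np.array(wps[i])-wps[0])*100).round(2))
```

```text
t 27.05 q [-0.431  0.895  0.924  2.171 -0.521  2.505] p [ 0.512  -0.3121  0.2878] F [ 0.5  0.4 -1.3] gap 0.0594
x [-0.634 -0.256 -0.73 ] y [ 0.359 -0.933  0.016] z [-0.685 -0.252  0.684] tilt 43.13 az -158.0
1 [ 0.505 -0.18   0.285] q [-0.26  0.79  0.71  2.13 -0.42  2.66] mintime 0.15 len 0.132
2 [ 0.505 -0.05   0.285] q [-0.08  0.79  0.69  2.17 -0.31  2.82] mintime 0.1 len 0.13
3 [0.517 0.052 0.2  ] q [ 0.07  0.87  0.63  2.06 -0.21  2.93] mintime 0.08 len 0.133
4 [0.517 0.052 0.12 ] q [ 0.07  0.91  0.51  1.9  -0.21  2.93] mintime 0.08 len 0.08
1 from start cm [ -2.74 -12.58  -3.03]
2 from start cm [ -6.07 -24.71  -6.31]
3 from start cm [ -3.22 -33.95 -15.49]
4 from start cm [  2.62 -34.07 -20.96]
```

Request:
servo_tool([
  {"offset": [-0.7,-3,-0.8],"yaw": 0},
  {"offset": [-1.5,-6.5,-1.6],"yaw": 0},
  {"offset": [-2.3,-10,-2.4],"yaw": 0},
  {"offset": [-3,-13.5,-3.3],"yaw": 0},
  {"offset": [-4,-17,-4.2],"yaw": 0},
  {"offset": [-4.9,-20.5,-5.2],"yaw": 0},
  {"offset": [-5.6,-23,-5.9],"yaw": 0},
  {"offset": [-6.1,-24.7,-6.3],"yaw": 0},
])

```text
clock: 27.85
tcp_pos: [0.505, -0.0482, 0.2855]
orientation: [-0.172, -0.392, -0.067, 0.901]
wrist_force: [0.3, -0.6, -1.8]
finger_gap: 0.0598
```

Request:
servo_tool([
  {"offset": [0.7,-2.3,-2.3],"yaw": 0},
  {"offset": [1.4,-4.6,-4.6],"yaw": 0},
  {"offset": [2.1,-6.9,-6.9],"yaw": 0},
  {"offset": [2.8,-9.2,-9.2],"yaw": 0},
  {"offset": [4.8,-9.3,-11],"yaw": 0},
  {"offset": [6.7,-9.3,-12.8],"yaw": 0},
  {"offset": [8.7,-9.4,-14.6],"yaw": 0},
  {"offset": [8.7,-9.4,-14.6],"yaw": 0},
])

```text
clock: 28.65
tcp_pos: [0.5147, 0.0516, 0.1175]
orientation: [-0.171, -0.39, -0.066, 0.903]
wrist_force: [-0.8, 0.2, -1.2]
finger_gap: 0.0593
```

Run:
```python
from plan import *
from workcell import env
s,r=st(); p0=s['tcp_pos']
T=np.array([.5167,.0520,.115]); print("to above",(r.T@(T-p0)*100).round(2))
cm=env.camera_model("wrist"); p,d=env.read_camera("wrist"); np.savez("w7.npz",p=p,d=d,**cm); cv2.imwrite("pics/w7.png",p[...,::-1])
```

```text
t 28.65 q [ 0.068  0.91   0.502  1.896 -0.214  2.93 ] p [0.5147 0.0516 0.1175] F [-0.8  0.2 -1.2] gap 0.0593
x [-0.638 -0.256 -0.726] y [ 0.36  -0.933  0.013] z [-0.681 -0.253  0.687] tilt 43.43 az -158.1
to above [ 0.04  0.03 -0.31]
```

View pics/w7.png

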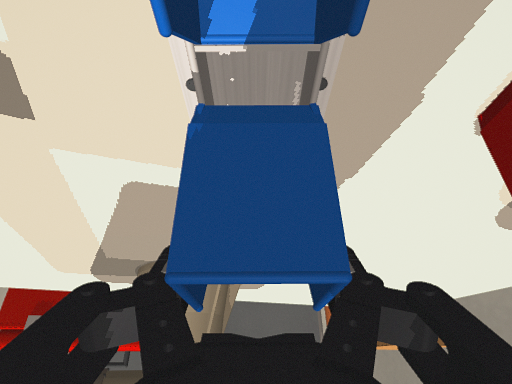

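Request:
servo_tool([
  {"offset": [0,0,-0.2],"yaw": 0},
  {"offset": [0.5,0,-0.7],"yaw": 0},
  {"offset": [1,0,-1.2],"yaw": 0},
  {"offset": [1.5,0,-1.7],"yaw": 0},
  {"offset": [1.5,0,-1.7],"yaw": 0},
  {"offset": [1.5,0,-1.7],"yaw": 0},
  {"offset": [1.5,0,-1.7],"yaw": 0},
  {"offset": [1.5,0,-1.7],"yaw": 0},
])

```text
clock: 29.5
tcp_pos: [0.5183, 0.0524, 0.0984]
orientation: [-0.171, -0.393, -0.066, 0.901]
wrist_force: [-0.8, -0.7, -0.7]
finger_gap: 0.0595
```

Run:
```python
from plan import *
from workcell import env
for i in range(1):
    s,r=st(); p0=s['tcp_pos']; print(s['qvel'].round(3))
T=np.array([.5167,.0520,.0542]); print("home",(r.T@(T-p0)*100).round(2))
cm=env.camera_model("wrist"); p,d=env.read_camera("wrist"); np.savez("w8.npz",p=p,d=d,**cm)
z=load("w8");P=cloud(z)
# back wall plane
w=P[130:260:3,200:320:3].reshape(-1,3); w=w[~np.isnan(w).any(1)]; m=w.mean(0); n=np.linalg.svd(w-m)[2][2]; n*=np.sign(n[0]); print("backwall n",n.round(3),"tilt deg",np.degrees(np.arcsin(n[2])).round(2),"yaw",np.degrees(np.arctan2(n[1],n[0])).round(2), "pt",m.round(4))
s2,_=st()
```

```text
t 29.5 q [ 0.069  0.926  0.49   1.862 -0.213  2.931] p [0.5183 0.0524 0.0984] F [-0.8 -0.7 -0.7] gap 0.0595
x [-0.634 -0.256 -0.73 ] y [ 0.359 -0.933  0.015] z [-0.685 -0.253  0.683] tilt 43.11 az -158.0
[-0.002 -0.     0.    -0.003  0.001 -0.   ]
home [ 3.34 -0.09 -2.9 ]
backwall n [0.934 0.358 0.001] tilt deg 0.03 yaw 20.97 pt [0.5666 0.0704 0.0967]
t 29.55 q [ 0.069  0.926  0.49   1.862 -0.213  2.931] p [0.5183 0.0524 0.0984] F [ 0.3 -0.6 -0.7] gap 0.0593
x [-0.634 -0.256 -0.73 ] y [ 0.36  -0.933  0.016] z [-0.685 -0.253  0.683] tilt 43.11 az -158.0
```

Request:
servo_tool([
  {"offset": [0.1,0,0.1],"yaw": 0},
  {"offset": [0.1,0,0.1],"yaw": 0},
  {"offset": [0.7,0,-0.45],"yaw": 0},
  {"offset": [1.3,-0.05,-1],"yaw": 0},
  {"offset": [1.9,-0.05,-1.55],"yaw": 0},
  {"offset": [2.5,-0.05,-2.1],"yaw": 0},
  {"offset": [2.9,-0.1,-2.5],"yaw": 0},
  {"offset": [2.9,-0.1,-2.5],"yaw": 0},
])

```text
clock: 30.35
tcp_pos: [0.5161, 0.0522, 0.0587]
orientation: [-0.171, -0.391, -0.066, 0.902]
wrist_force: [0.3, -0.2, -1.2]
finger_gap: 0.0595
```

Run:
```python
from plan import *
s,r=st(); p0=s['tcp_pos']
T=np.array([.5167,.0520,.0542]); print("home",(r.T@(T-p0)*100).round(2),s['ft_torque'])
```

```text
t 30.35 q [ 0.069  0.954  0.445  1.791 -0.213  2.931] p [0.5161 0.0522 0.0587] F [ 0.3 -0.2 -1.2] gap 0.0595
x [-0.635 -0.256 -0.729] y [ 0.359 -0.933  0.015] z [-0.684 -0.252  0.685] tilt 43.23 az -158.0
home [ 0.29  0.03 -0.35] [ 0.25813717 -0.69850832  0.04339525]
```

Going in freely with no contact force. Last 4.5 mm now.

Request:
servo_tool([
  {"offset": [0.15,0,-0.15],"yaw": 0},
  {"offset": [0.3,0,-0.3],"yaw": 0},
  {"offset": [0.38,0,-0.38],"yaw": 0},
  {"offset": [0.38,0,-0.38],"yaw": 0},
  {"offset": [0.38,0,-0.38],"yaw": 0},
  {"offset": [0.38,0,-0.38],"yaw": 0},
  {"offset": [0.38,0,-0.38],"yaw": 0},
  {"offset": [0.38,0,-0.38],"yaw": 0},
])

```text
clock: 31.15
tcp_pos: [0.5168, 0.0522, 0.0545]
orientation: [-0.171, -0.392, -0.066, 0.901]
wrist_force: [-0.0, 0.9, -1.3]
finger_gap: 0.0593
```

Run:
```python
from plan import *
s,r=st()
```

```text
t 31.15 q [ 0.069  0.957  0.442  1.783 -0.214  2.931] p [0.5168 0.0522 0.0545] F [-0.   0.9 -1.3] gap 0.0593
x [-0.634 -0.256 -0.73 ] y [ 0.359 -0.933  0.015] z [-0.685 -0.253  0.683] tilt 43.12 az -158.0
```

Request:
servo_tool([
  {"offset": [0.08,0,-0.08],"yaw": 0},
  {"offset": [0.15,0,-0.15],"yaw": 0},
  {"offset": [0.2,0,-0.2],"yaw": 0},
  {"offset": [0.2,0,-0.2],"yaw": 0},
  {"offset": [0.2,0,-0.2],"yaw": 0},
  {"offset": [0.2,0,-0.2],"yaw": 0},
  {"offset": [0.2,0,-0.2],"yaw": 0},
  {"offset": [0.2,0,-0.2],"yaw": 0},
])

```text
clock: 31.95
tcp_pos: [0.5169, 0.0521, 0.0542]
orientation: [-0.171, -0.392, -0.066, 0.901]
wrist_force: [1.0, 0.6, 10.5]
finger_gap: 0.0593
```

Run:
```python
from plan import *
s,r=st()
```

```text
t 31.95 q [ 0.069  0.957  0.442  1.783 -0.214  2.93 ] p [0.5169 0.0521 0.0542] F [ 1.   0.6 10.5] gap 0.0593
x [-0.634 -0.256 -0.73 ] y [ 0.36  -0.933  0.015] z [-0.685 -0.253  0.683] tilt 43.12 az -158.0
```

The bin is seated: 10 N of contact at the same height as at the grasp. Relieving the press and opening.

Request:
servo_tool([
  {"offset": [0,0,0],"yaw": 0},
  {"offset": [-0.1,0,0.1],"yaw": 0},
  {"offset": [-0.1,0,0.1],"yaw": 0},
  {"offset": [-0.1,0,0.1],"yaw": 0},
  {"offset": [-0.1,0,0.1],"yaw": 0},
  {"offset": [-0.1,0,0.1],"yaw": 0},
  {"offset": [-0.1,0,0.1],"yaw": 0},
  {"offset": [-0.1,0,0.1],"yaw": 0},
], claw=1)

```text
clock: 32.75
tcp_pos: [0.5168, 0.0521, 0.053]
orientation: [-0.171, -0.392, -0.066, 0.901]
wrist_force: [0.6, 0.8, 0.7]
finger_gap: 0.0853
```

Run:
```python
from plan import *
s,r=st()
```

```text
t 32.75 q [ 0.069  0.959  0.441  1.781 -0.214  2.931] p [0.5168 0.0521 0.053 ] F [0.6 0.8 0.7] gap 0.0853
x [-0.634 -0.256 -0.73 ] y [ 0.359 -0.933  0.015] z [-0.685 -0.253  0.684] tilt 43.14 az -158.0
```

Request:
servo_tool([
  {"offset": [-0.5,0,0.5],"yaw": 0},
  {"offset": [-1.5,0,1.4],"yaw": 0},
  {"offset": [-3,0.1,2.8],"yaw": 0},
  {"offset": [-5,0.1,4.7],"yaw": 0},
  {"offset": [-7.5,0.2,7],"yaw": 0},
  {"offset": [-10,0.2,9.4],"yaw": 0},
  {"offset": [-12.5,0.3,11.7],"yaw": 0},
  {"offset": [-14,0.3,13.1],"yaw": 0},
])

```text
clock: 33.55
tcp_pos: [0.5169, 0.0521, 0.2491]
orientation: [-0.171, -0.394, -0.066, 0.901]
wrist_force: [-0.1, 0.3, 0.5]
finger_gap: 0.0852
```

Request:
servo_tool([
  {"offset": [0,3,1],"yaw": 0},
  {"offset": [0,7,2],"yaw": 0},
  {"offset": [0,11,4],"yaw": 0},
  {"offset": [0,15,6],"yaw": 0},
  {"offset": [0,18,8],"yaw": 0},
  {"offset": [0,21,10],"yaw": 0},
  {"offset": [0,23,11],"yaw": 0},
  {"offset": [0,23,11],"yaw": 0},
])

```text
clock: 34.35
tcp_pos: [0.5234, -0.1932, 0.3258]
orientation: [-0.169, -0.394, -0.064, 0.901]
wrist_force: [0.3, -0.4, -0.7]
finger_gap: 0.0851
```

Run:
```python
from plan import *
from workcell import env
s,r=st()
for n in ("scene","top","wrist"):
    cm=env.camera_model(n); p,d=env.read_camera(n); np.savez(n+"9.npz",p=p,d=d,**cm); cv2.imwrite(f"pics/{n}9.png",p[...,::-1])
```

```text
t 34.35 q [-0.273  0.88   0.976  2.303 -0.429  2.655] p [ 0.5234 -0.1932  0.3258] F [ 0.3 -0.4 -0.7] gap 0.0851
x [-0.633 -0.255 -0.731] y [ 0.356 -0.934  0.018] z [-0.688 -0.249  0.682] tilt 43.0 az -158.1
```

View pics/top9.png

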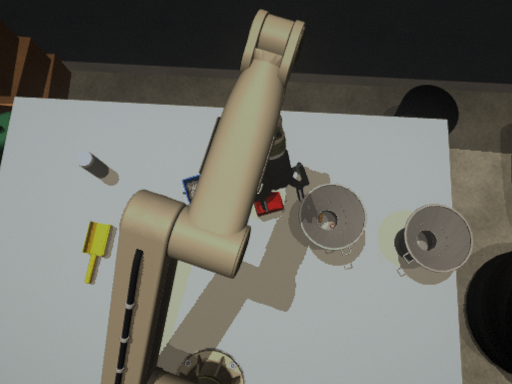

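View pics/scene9.png

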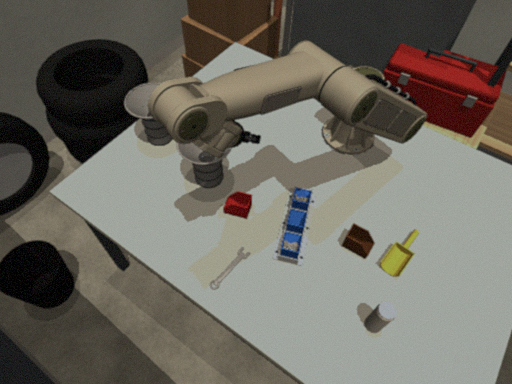

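The scene picture shows the rack clear at (295,225), with the bin back in the middle cell. I'll compare it with the start picture.

Run:
```python
from plan import *
a=load("scene0");b=load("scene9");Pa=cloud(a);Pb=cloud(b)
for n,(v0,v1,u0,u1) in {"rack":(180,265,272,318),"scoop":(225,280,378,422),"can":(298,335,362,396),"wrench":(245,292,208,252)}.items():
    for P,z,nm in((Pa,a,'0'),(Pb,b,'9')):
        S=P[v0:v1,u0:u1]; m=S[...,2]>(.03 if n!="wrench" else .005); q=S[m]; print(n,nm,m.sum(),cv2.minAreaRect(q[:,:2].astype(np.float32)*1000),np.percentile(q[:,2],98).round(4))
    dd=np.abs(Pa[v0:v1,u0:u1,2]-Pb[v0:v1,u0:u1,2]); print("  |dz| med/95",np.nanmedian(dd).round(4),np.nanpercentile(dd,95).round(4))
t0=load("top0");t9=load("top9")
for z in (t0,t9):
    P=cloud(z); m=(P[...,2]>.195)&(P[...,2]<.212); m[:, :295]=0; m[:,370:]=0; m[:180]=0;m[255:]=0; xy=P[m][:,:2]; A=np.c_[2*xy,np.ones(len(xy))]; r=np.linalg.lstsq(A,(xy**2).sum(1),rcond=None)[0]; print("funnel",r[:2].round(4))
img=np.hstack([cv2.resize(z['p'][180:270,260:330,::-1],None,fx=5,fy=5,interpolation=cv2.INTER_CUBIC) for z in (a,b)]);cv2.imwrite("pics/cmp.png",img)
```

```text
rack 0 1105 ((521.7088623046875, 52.862674713134766), (299.9600830078125, 70.10807800292969), 20.894460678100586) 0.0878
rack 9 1097 ((521.3709716796875, 52.667030334472656), (300.74761962890625, 70.1575927734375), 20.88840675354004) 0.0881
  |dz| med/95 0.0024 0.0067
scoop 0 178 ((396.5380859375, 410.6249694824219), (72.52339935302734, 198.2923126220703), 83.90126037597656) 0.0398
scoop 9 179 ((396.35980224609375, 410.0003662109375), (72.74449157714844, 198.0698699951172), 84.49603271484375) 0.0396
  |dz| med/95 0.0023 0.0067
can 0 585 ((684.875732421875, 434.83563232421875), (50.63298034667969, 51.89310073852539), 36.70733642578125) 0.1537
can 9 589 ((684.5776977539062, 435.14178466796875), (50.704376220703125, 52.17689514160156), 39.802940368652344) 0.1538
  |dz| med/95 0.002 0.0061
wrench 0 306 ((795.2355346679688, -38.47644805908203), (159.8400421142578, 146.48355102539062), 35.90876007080078) 0.0122
wrench 9 287 ((792.9671630859375, -41.71819305419922), (166.3110809326172, 147.84658813476562), 35.44744873046875) 0.0122
  |dz| med/95 0.0024 0.0065
funnel [ 0.5314 -0.3406]
funnel [ 0.5312 -0.3408]
```

View pics/cmp.png

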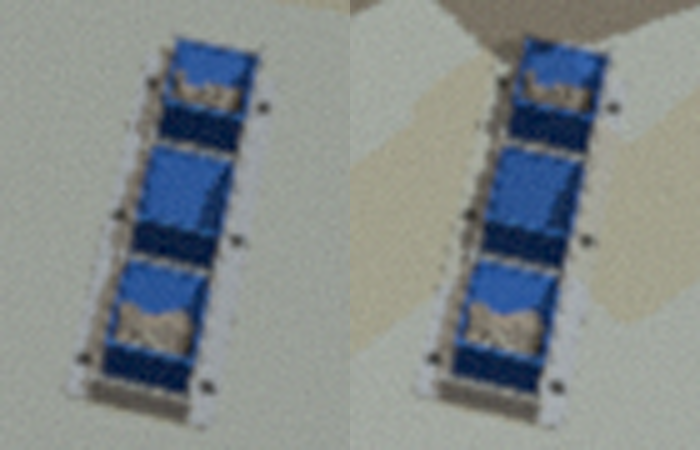

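View pics/wrist9.png

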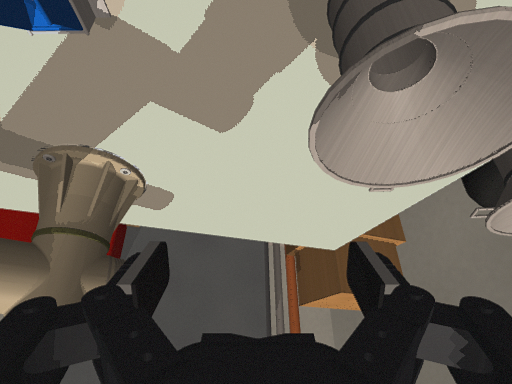

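Before and after match within the depth noise: the rack and bins are unmoved, the bin is seated, and the gripper touches nothing. Handing in.

```bash
python3 -c "
from workcell import env
print(env.hand_in())"
```

```text
the job is handed in; nothing more can be done
None
```

The three oddments are in the scrap canister and the bin is back home in its middle cell. I handed the job in at about 34 s; `hand_in` reports no verdict.

**How the bin was tipped:** The moves can only yaw, so I got a tilt by pushing the arm against its reach limits in free air. That left the tool pitched about 43°, in line with the bin's front. I gripped the middle blue bin that way, lifted it straight up and carried it over the nearer funnel. A half turn about the tilted tool axis then tipped it about 86° front-down. I turned it back and lowered it into its cell until I felt 10 N of contact, at the same height as at the grasp.

**Last checks:**
- **Pieces:** nut, stem and ferrule showed on the canister floor at about 0.013–0.025 m height, within 39 mm of its axis.
- **Bin:** its back wall read 0.03° off vertical just before it went in. I did not measure its tilt again after release. The before and after pictures of the rack show it seated the same way round.
- **Other things:** rack and bins, scoop, can and funnel all measured within 1 mm of where they started. The wrench fit differed by about 4 mm. I put that down to depth noise on a thin object, because the arm never came near it.

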